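# Jack the honing table up to the gauge

### The arm

A 6-joint arm with a two-finger parallel gripper is mounted at the origin on a cart in front of the work surface, level with it; the furniture and walls round the work are solid. World frame = base frame: x ahead of the robot, y to its left, z up, the work surface at z = 0. Lengths are in mm, angles in rad, forces in N, time in s.
With the tool pointing down it reaches from about 350 to 725 mm from the base axis. Payload 4.3 kg.
Tool frame: the origin (TCP) lies midway between the tips of the shut fingers; the grasp point (between the pads) lies behind it (arm.pinch_z is the z of the grasp point in the tool frame, in mm); z points along the fingers, y is the line along which they close (so a half turn about z gives the same grasp; the last joint's range is limited). The gripper opens to 85 mm and grips with 20 to 120 N. Pads are 22 mm wide; open, the fingers measure 114 mm over their backs; the gripper's body (76 mm by 85 mm) begins 54 mm behind the grasp point. The pads swing forward as they close: fully open they stand 13 mm farther back than shut.
Start: joints at [-1.277, 0.377, 0.081, 1.274, 0, 1.46], TCP at [225.941, -528.789, 231.329] pointing down, gripper open.
Joint ranges: [-2.72, 2.72], [-0.84, 1.66], [-1.02, 1.22], [-1.77, 2.12], [-1.37, 1.28], [-3.14, 3.14]. Speed limits (rad/s): [2.57, 2.57, 3.14, 3.14, 3.14, 3.14].

### API

Orientations are given as a 3x3 rotation matrix whose columns are the frame's x, y, z axes.
In Python, from plant import arm gives the robot as it stands.
- The arm moves only by the shell command python3 -m pendant 'ROWS'. ROWS is JSON, a list of rows, each an object with "fingers": the opening, from 0 (shut) to 1 (fully open); "travel": the shift along the tool's x, y, z in mm, a list of three; "rot": the turn, a rotation vector about the tool's x, y, z in degrees, a list of three. A call has 1 to 20 rows; each row is the pose to reach, as a shift and turn from the pose commanded when the call began, along the tool's axes at that moment; what a row does not reach only later rows make up. A row lasts 1/10 s, in which the tool goes at most 50 mm and 8.59 degrees, less where a joint would pass 70% of its speed; a pose out of reach is approached as far as the arm can. A call with a gripper value outside its range is refused whole. The fingers move at their own pace and stop on an object; the grip force is fixed at half the most. Time passes only in rows, so rows that repeat a pose let the fingers close. It gives the time, the measured TCP pose, the force, the opening and the grip force at its end, in the units of the state.
- arm.sense(): the state, without advancing time (a new reading comes with each control period).
- arm.camera(name): name is "side" or "top" or "wrist"; returns a dict with "image" (420x560x3 uint8, red, green, blue), "mtx" (3x3 intrinsics, pixels), "R" (3x3) and "t" (3): a world point X has camera coordinates R X + t; the wrist camera has in their place "T_tool_cam" (4x4, takes a point from camera to tool coordinates, whose origin is the TCP and whose axes are the flange's). Camera axes: x right, y down, z forward; pixel columns grow to the right and rows downward; lengths in mm; the calibration is good to about 2 mm. A picture is of the moment at which its call begins: read the wrist's pose just before it. There is no depth.
- arm.job_done(): hands the job in; it is judged then, once.
Trained networks look in the newest picture that a camera, given by its name, has taken for a name from the list of things; names that differ only in an ending like _2 or _b are one class to them, and where a whole thing is asked for, a point or a joint stands for the part that bears it (a point fixed in the world has none). Each returns a list of dicts, best first, with "score" (0 to 1); they miss things now and then, are a little off and sometimes report something else, mostly with a low value. They report only what shows in the picture. A call takes as long as a camera call.
- arm.search_frame(camera, label): "position" ([column, row] in pixels, amid what is visible of it).
- arm.pinpoint(camera, label): "position" ([column, row] in pixels: a listed point, or the origin of a listed thing).
The state is a dict: "clock": time; "qpos": joint angles; "dq": joint speeds; "effort": joint torques, N m; "position": TCP position; "tcp_rot": TCP orientation; "force": force on the tool from outside, world axes, zero at the start; "torque": the same for the moment, N m; "opening": finger opening in mm; "grasp_force": force on a finger pad.
Only numpy, scipy, OpenCV 4.12 (cv2) and the standard library are available. Lean on these libraries where they do the work, as an engineer would, in place of code of your own. Each camera call takes 0.05 s, during which the arm holds its last target. There are 200 camera calls.

### The job

Push the screw jack along its rails all the way to its end stop, so that its lifting toe stands under the free edge of the hinged honing table, then wind its crank clockwise until the finger of the height gauge beside the table points at the middle of the edge's thickness. Let go of the crank, leave the gauge finger as it is set, and do not disturb the pliers, spanner and bottle lying about.

Things in the scene. Friction and masses are not known exactly. Their poses are not given: they have to be found in the camera images.
- rig: the fixed grey bed plate of the rig, 375 x 110 mm, 12 mm thick. Origin: on the bench, straight under the crank's axis when the jack is at its stop; own x points along the rails, the way the jack is pushed (away from the robot, towards the table's hinge), y to the left, z up
- jack (a joint): travel of the jack along the rails in the rig's +x, m; 0 at the outer end, 0.065 hard against the end stop; starts between 0 and 0.025. It is stiff: about 7 N of push moves it, and it stays where it is left
- push_plate (a point): middle of the face, turned to the robot, of the upright dark push plate at the jack's near end (70 mm wide across the rails, 18 mm thick, from 35 to 97 mm above the bench; this point is 72 mm above the bench). It travels with the jack; the crank's axis lies 81 mm farther along the rig's x. Push it there along the rig's x
- crank_hub (a point): top of the crank's dark hub (30 mm across) on top of the jack's grey column, on the vertical crank axis, 177 mm above the bench; travels with the jack
- crank (a joint): angle of the crank, rad, growing clockwise as seen from above; at 0 the crank's arm points along the rig's +x. Each full clockwise turn raises the lifting toe by 15 mm; turning back lowers it. Starts between -1.8 and 1.8, can be wound to 24; stays where it is left (the screw locks; about 2 N at the grip turns it). At crank 0 the toe stands 8 mm below the resting table
- crank_grip (a point): centre of the black upright grip of the crank (22 mm across, 58 mm tall, standing from 173 to 231 mm above the bench); it runs on a circle of 50 mm radius about the crank axis, at a constant height, and spins freely on its own pin, so that it can be held without turning the hand
- table_edge (a point): left end of the honing table's free edge, half-way through its 14 mm thickness. The table is a grey plate 104 mm wide, hinged at its far end 172 mm away (hinge 115 mm above the bench); it rests drooping towards the jack, this point then 91 mm above the bench. The jack's toe, 148 mm from the hinge, lifts it: the edge rises 1.16 times as much as the toe. It falls back if lifted by hand
- gauge_tip (a point): tip of the small steel finger of the height gauge, on a round post to the left of the table's free edge; the middle of the finger, at the height which table_edge shall have, 108 to 128 mm above the bench. The finger is clamped; do not touch it
- pliers_red_mid (a point): centre of the red pliers lying left of the rig (168 mm long, 13 mm thick); leave alone
- spanner_19_mid (a point): centre of the open-end spanner lying to the right of the jack's end of the rig (190 mm long, 8 mm thick); leave alone
- oil_bottle_mid (a point): centre of the small white bottle with a red cap (37 mm across, 113 mm tall) standing to the right of the table's hinge; leave alone

How it is judged:
By the outcome, as a careful person would: the job done as asked, in the order asked, and still so for the second after the job is handed in, with the robot touching nothing.
It also fails if it takes over 58 s, if anything falls off the work surface, if the arm or the gripper's body presses on something with over 40 N, if the wrist force passes 120 N, or if a joint passes its speed limit or range.

## Working session

There is one attempt and no reset: what is moved stays moved. The work goes in short steps, Python scripts to look and compute and a shell command to move; the robot and the scene stay as the last step left them, time stands still between calls to the robot, and variables do not carry over. Pictures are saved under pics/ and viewed, at most 10 in all, crops included, and the job is handed in when it is done.

```bash
ls; mkdir -p pics; cat > h.py <<'E'
import numpy as np, cv2
from plant import arm
names=["push_plate","crank_hub","crank_grip","table_edge","gauge_tip","pliers_red_mid","spanner_19_mid","oil_bottle_mid","rig"]
def cam(n):
    s=arm.sense(); c=arm.camera(n)
    if n=="wrist":
        T=np.eye(4);T[:3,:3]=s["tcp_rot"];T[:3,3]=s["position"]
        M=np.linalg.inv(T@np.array(c["T_tool_cam"])); c["R"],c["t"]=M[:3,:3],M[:3,3]
    c["P"]=np.array(c["mtx"])@np.c_[np.array(c["R"]),np.array(c["t"])]
    return c
def tri(obs):
    A=[]
    for P,(u,v) in obs: A+=[u*P[2]-P[0],v*P[2]-P[1]]
    A=np.array(A);A/=np.linalg.norm(A[:,:3],axis=1)[:,None]
    X=np.linalg.lstsq(A[:,:3],-A[:,3],rcond=None)[0]; return X
def atz(P,uv,z):
    A=np.array([uv[0]*P[2]-P[0],uv[1]*P[2]-P[1]])
    return np.r_[np.linalg.solve(A[:,:2],-A[:,3]-A[:,2]*z),z]
def proj(P,X):
    p=P@np.r_[X,1];return p[:2]/p[2]
E
python3 - <<'E'
from h import *
np.set_printoptions(precision=1,suppress=True)
C={}
for n in ["side","top"]:
    C[n]=cam(n); cv2.imwrite(f"pics/{n}0.png",C[n]["image"][...,::-1])
    print(n,"campos",-np.array(C[n]["R"]).T@np.array(C[n]["t"]))
for k in names:
    o=[]
    for n in C:
        r=arm.pinpoint(n,k)
        print(k,n,[(np.round(q["position"],1),round(q["score"],2)) for q in r[:2]])
        if r: o.append((C[n]["P"],r[0]["position"]))
    if len(o)==2:
        X=tri(o); print("   ",X,[np.linalg.norm(proj(P,X)-uv) for P,uv in o])
s=arm.sense();print(s["clock"],s["tcp_rot"],arm.pinch_z)
E
```

```text
pics
side campos [ 757.7 -574.1 1262.6]
top campos [ 475.3  208.1 1244.1]
push_plate side [(array([220.1, 223.1]), 0.76)]
push_plate top [(array([348.3, 158. ]), 0.27)]
    [561.9  34.8 381.3] [np.float64(47.77144496771549), np.float64(54.88483131809869)]
crank_hub side [(array([248.3, 196.5]), 0.65)]
crank_hub top [(array([288.7, 256. ]), 0.84)]
    [469.3 189.3 188.9] [np.float64(0.5592827904016979), np.float64(0.6478238114789541)]
crank_grip side [(array([267.2, 184.8]), 0.62)]
crank_grip top [(array([270.9, 238. ]), 0.57)]
    [507.9 227.8 198.3] [np.float64(0.7878382132952474), np.float64(0.9247331378448704)]
table_edge side [(array([280.2, 203.8]), 0.56)]
table_edge top [(array([255.9, 224.9]), 0.65)]
    [536.4 263.7  79.7] [np.float64(1.5858429347327483), np.float64(1.80840682976119)]
gauge_tip side [(array([283. , 192.7]), 0.52)]
gauge_tip top [(array([251.1, 223.3]), 0.67)]
    [540.2 273.8 116.7] [np.float64(0.7251857576597289), np.float64(0.8393555722866733)]
pliers_red_mid side [(array([309.4, 171.6]), 0.65)]
pliers_red_mid top [(array([184. , 212.5]), 0.84)]
    [575.6 452.2   2.3] [np.float64(0.1752921502686519), np.float64(0.20814980075085104)]
spanner_19_mid side [(array([201.6, 294.2]), 0.72)]
spanner_19_mid top [(array([249.5, 223. ]), 0.15)]
    [ 442.3  188.5 -189.5] [np.float64(52.52065599723761), np.float64(55.13585602725082)]
oil_bottle_mid side [(array([329.2, 294.4]), 0.85)]
oil_bottle_mid top [(array([289.4, 253.2]), 0.7), (array([350.7, 161.6]), 0.59)]
    [ 585.1  186.7 -262. ] [np.float64(35.853467421016006), np.float64(36.47262892946559)]
rig side [(array([277.3, 239.5]), 0.9), (array([247.6, 197.7]), 0.24)]
rig top [(array([279. , 229.7]), 0.81), (array([184.5, 213.3]), 0.34)]
    [533.9 210.4 -20.4] [np.float64(0.028938768675017046), np.float64(0.03146234137469738)]
1.0 [[ 0.9  0.4  0. ]
 [ 0.4 -0.9 -0. ]
 [ 0.   0.  -1. ]] -18.700000000000003
```

```bash
python3 - <<'E'
import cv2,numpy as np
a=cv2.imread("pics/side0.png");b=cv2.imread("pics/top0.png")
a=cv2.resize(a[120:340,140:380],None,fx=1.66,fy=1.66,interpolation=3)
b=cv2.resize(b[120:340,160:400],None,fx=1.66,fy=1.66,interpolation=3)
cv2.imwrite("pics/both0.png",np.hstack([a,b]))
E
```

```text
(no output)
```

View pics/both0.png

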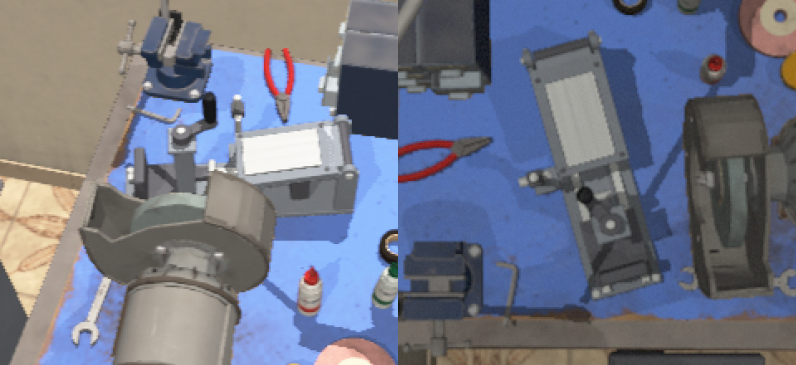

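The montage shows the rig yawed about 15° left. In the right half the hub is at about (608,225), the grip at (585,195) and the push plate along its lower end near (620,280). The grinder stands close on the right, the vise front-left. Next I fit a rig model to the detections.

```bash
cat >> h.py <<'E'
from scipy.optimize import least_squares
def model(p):
    x,y,a,j,c,g,gx,gy=p
    R=np.array([[np.cos(a),-np.sin(a),0],[np.sin(a),np.cos(a),0],[0,0,1]]);o=np.array([x,y,0])
    W=lambda *v:o+R@np.array(v,float)
    d=j-65
    return dict(rig=W(0,0,0),push_plate=W(d-81,0,72),crank_hub=W(d,0,177),
      crank_grip=W(d+50*np.cos(c),-50*np.sin(c),202),gauge_tip=W(gx,gy,g))
def fit(obs,p0,fixed={}):
    # obs: (P,name,uv,score); px residuals
    def f(p):
        p=p.copy()
        for i,v in fixed.items(): p[i]=v
        m=model(p);r=[]
        for P,k,uv,s in obs: r+=list((proj(P,m[k])-uv))
        return np.array(r)
    s=least_squares(f,p0,loss="soft_l1",f_scale=1.0,x_scale=[10,10,.1,10,.3,10,10,10])
    return s.x,f(s.x).reshape(-1,2)
E
python3 - <<'E'
from h import *
np.set_printoptions(precision=2,suppress=True)
import json
obs=[]
for n in ["side","top"]:
    P=cam(n)["P"]
    for k in ["rig","push_plate","crank_hub","crank_grip","gauge_tip","table_edge","spanner_19_mid"]:
        for q in arm.pinpoint(n,k)[:1]:
            if k in("table_edge","spanner_19_mid"): print(k,n,atz(P,q["position"],91 if k[0]=='t' else 4),q["score"]); continue
            if q["score"]>.4: obs.append((P,k,q["position"],q["score"]))
p,r=fit(obs,[534,210,.27,20,-.5,118,0,60]);print(p)
for o,e in zip(obs,r): print(o[1],e)
for k,v in model(p).items(): print(k,v)
E
```

```text
table_edge side [532.99 260.8   91.  ] 0.9
spanner_19_mid side [385.68  -5.24   4.  ] 0.56
table_edge top [388.32 162.23  91.  ] 0.74
spanner_19_mid top [501.2  227.59   4.  ] 0.31
[529.74 211.69   0.31   0.17  -0.44 116.92  28.93  53.54]
rig [-0.24 -0.42]
push_plate [-1.6   1.54]
crank_hub [-1.06  0.83]
crank_grip [0.27 0.02]
gauge_tip [ 2.39 -0.14]
rig [ 0.28 -0.29]
push_plate [-2.25 -2.73]
crank_hub [0.53 2.06]
crank_grip [-2.88 -1.64]
gauge_tip [0.28 1.17]
rig [529.74 211.69   0.  ]
push_plate [390.9  167.06  72.  ]
crank_hub [468.02 191.85 177.  ]
crank_grip [504.56 225.97 202.  ]
gauge_tip [540.89 271.52 116.92]
```

```bash
cat >> h.py <<'E'
def delta(target,yaw=None):
    s=arm.sense();R=np.array(s["tcp_rot"])
    d=R.T@(np.array(target,float)-s["position"])
    cur=np.arctan2(R[1,0],R[0,0])
    print("travel",np.round(d,1),"cur yaw deg",np.round(np.degrees(cur),1),
      "rotz", None if yaw is None else np.round(-np.degrees(yaw-cur),1),"tilt",np.round(R[2],3))
E
python3 - <<'E'
from h import *
s=arm.sense();p=s["position"]
delta([p[0],p[1],400]);delta([350,0,400]);delta([370,130,400],.29)
print(np.round(arm.camera("wrist")["T_tool_cam"],2))
E
```

```text
travel [   0.     0.  -168.7] cur yaw deg 23.1 rotz None tilt [ 0.  0. -1.]
travel [ 321.8 -437.5 -168.7] cur yaw deg 23.1 rotz None tilt [ 0.  0. -1.]
travel [ 391.3 -549.2 -168.7] cur yaw deg 23.1 rotz 6.5 tilt [ 0.  0. -1.]
[[  -0.     -0.95   -0.32   82.66]
 [   1.     -0.      0.      0.24]
 [  -0.     -0.32    0.95 -141.4 ]
 [   0.      0.      0.      1.  ]]
```

```bash
python3 -m pendant '[{"fingers":0,"travel":[0,0,-50],"rot":[0,0,0]},{"fingers":0,"travel":[0,0,-100],"rot":[0,0,0]},{"fingers":0,"travel":[10,-15,-145],"rot":[0,0,0]},{"fingers":0,"travel":[40,-55,-169],"rot":[0,0,0]},{"fingers":0,"travel":[69,-94,-169],"rot":[0,0,0]},{"fingers":0,"travel":[98,-134,-169],"rot":[0,0,0]},{"fingers":0,"travel":[127,-174,-169],"rot":[0,0,0]},{"fingers":0,"travel":[156,-214,-169],"rot":[0,0,0]},{"fingers":0,"travel":[185,-254,-169],"rot":[0,0,0]},{"fingers":0,"travel":[214,-294,-169],"rot":[0,0,0]},{"fingers":0,"travel":[243,-334,-169],"rot":[0,0,0]},{"fingers":0,"travel":[272,-374,-169],"rot":[0,0,0]},{"fingers":0,"travel":[301,-414,-169],"rot":[0,0,0]},{"fingers":0,"travel":[330,-454,-169],"rot":[0,0,2]},{"fingers":0,"travel":[359,-494,-169],"rot":[0,0,4]},{"fingers":0,"travel":[391,-533,-169],"rot":[0,0,6]},{"fingers":0,"travel":[391,-549,-169],"rot":[0,0,6]},{"fingers":0,"travel":[391,-549,-169],"rot":[0,0,6]},{"fingers":0,"travel":[391,-549,-169],"rot":[0,0,6]}]'
python3 - <<'E'
from h import *
np.set_printoptions(precision=2,suppress=True)
obs=[];C={}
for n in ["side","top","wrist"]:
    C[n]=cam(n);P=C[n]["P"]
    for k in ["rig","push_plate","crank_hub","crank_grip","gauge_tip","table_edge"]:
        for q in arm.pinpoint(n,k)[:1]:
            print(n,k,np.array(q["position"]),round(q["score"],2))
            if k=="table_edge": continue
            if q["score"]>.4: obs.append((P,k,q["position"],q["score"]))
p,r=fit(obs,[534,210,.27,20,-.5,118,0,60]);print(p)
for o,e in zip(obs,r): print(o[1],e)
for k,v in model(p).items(): print(k,v)
cv2.imwrite("pics/w1.png",C["wrist"]["image"][...,::-1])
E
```

```text
clock: 3.75
position: [369.6, 129.6, 400.4]
tcp_rot: [[0.955, 0.296, 0.0], [0.296, -0.955, -0.001], [-0.0, 0.001, -1.0]]
force: [-0.0, 0.2, 0.5]
opening: 0.0
grasp_force: 0.0
side rig [278.3 238.2] 0.57
side push_plate [221.8 224.9] 0.93
side crank_hub [247.1 198.1] 0.54
side crank_grip [264.2 184.4] 0.68
side table_edge [278.3 202.9] 0.88
top rig [280.2 229.8] 0.93
top push_plate [295.1 292.1] 0.6
top crank_grip [272.  236.2] 0.59
top gauge_tip [249.6 224.5] 0.61
top table_edge [258.4 225.6] 0.66
wrist rig [260.   22.4] 0.69
wrist push_plate [260.5 128.5] 0.76
wrist crank_hub [252.2  62.8] 0.59
[530.08 207.48   0.3    0.87  -0.48  59.26  33.39  67.17]
rig [-2.78 -2.05]
push_plate [-1.69  0.24]
crank_hub [0.69 1.44]
crank_grip [0.35 0.52]
rig [-0.06  1.09]
push_plate [ 2.54 -3.87]
crank_grip [0.37 2.6 ]
gauge_tip [ 0. -0.]
rig [ 0.69 -1.04]
push_plate [-1.02  7.91]
crank_hub [-0.51 -1.46]
rig [530.08 207.48   0.  ]
push_plate [391.25 165.18  72.  ]
crank_hub [468.73 188.78 177.  ]
crank_grip [504.26 223.96 202.  ]
gauge_tip [542.44 281.46  59.26]
```

View pics/w1.png

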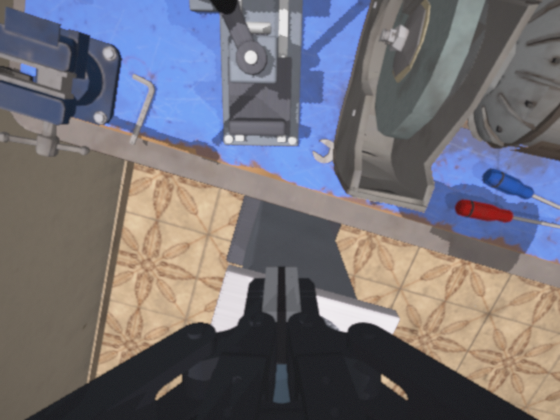

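The wrist view shows the push plate just behind the bolted bed end at about (262,125) and the hub at (251,60). The crank arm points up-left, and the way down behind the plate is clear. I go down behind the plate.

```bash
python3 - <<'E'
from h import *
o=np.array([530.,208.5]);u=np.array([np.cos(.3),np.sin(.3)])
for z,r in ((400,-195),(66,-195),(66,-92)): delta(np.r_[o+r*u,z],.3)
E
```

```text
travel [-18.7 -27.9   0.3] cur yaw deg 17.1 rotz -0.0 tilt [-0.  0. -1.]
travel [-18.7 -27.9 334.3] cur yaw deg 17.1 rotz -0.0 tilt [-0.  0. -1.]
travel [ 84.3 -28.  334.3] cur yaw deg 17.1 rotz -0.0 tilt [-0.  0. -1.]
```

```bash
python3 -m pendant '[{"fingers":0,"travel":[-18,-28,40],"rot":[0,0,0]},{"fingers":0,"travel":[-18,-28,88],"rot":[0,0,0]},{"fingers":0,"travel":[-18,-28,136],"rot":[0,0,0]},{"fingers":0,"travel":[-18,-28,184],"rot":[0,0,0]},{"fingers":0,"travel":[-18,-28,232],"rot":[0,0,0]},{"fingers":0,"travel":[-18,-28,280],"rot":[0,0,0]},{"fingers":0,"travel":[-18,-28,325],"rot":[0,0,0]},{"fingers":0,"travel":[-18,-28,334],"rot":[0,0,0]},{"fingers":0,"travel":[-18,-28,334],"rot":[0,0,0]}]'
python3 - <<'E'
from h import *
c=cam("wrist");cv2.imwrite("pics/w2.png",c["image"][...,::-1])
E
```

```text
clock: 5.7
position: [342.8, 150.8, 65.6]
tcp_rot: [[0.956, 0.295, -0.004], [0.295, -0.956, -0.001], [-0.004, -0.0, -1.0]]
force: [-0.4, 0.1, 0.4]
opening: 0.1
grasp_force: 0.0
```

View pics/w2.png

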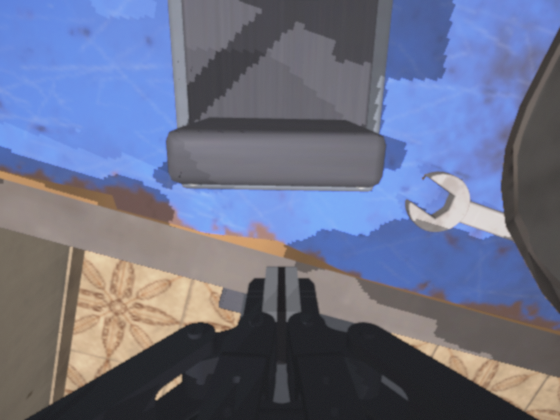

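The plate is square to the tool and centred at column 276, against the fingers' 281; the spanner at (440,205) is well clear. I push along tool x.

```bash
python3 -m pendant '[{"fingers":0,"travel":[12,0,0],"rot":[0,0,0]},{"fingers":0,"travel":[24,0,0],"rot":[0,0,0]},{"fingers":0,"travel":[32,0,0],"rot":[0,0,0]},{"fingers":0,"travel":[40,0,0],"rot":[0,0,0]},{"fingers":0,"travel":[48,0,0],"rot":[0,0,0]},{"fingers":0,"travel":[56,0,0],"rot":[0,0,0]},{"fingers":0,"travel":[64,0,0],"rot":[0,0,0]},{"fingers":0,"travel":[72,0,0],"rot":[0,0,0]},{"fingers":0,"travel":[80,0,0],"rot":[0,0,0]},{"fingers":0,"travel":[88,0,0],"rot":[0,0,0]},{"fingers":0,"travel":[93,0,0],"rot":[0,0,0]},{"fingers":0,"travel":[93,0,0],"rot":[0,0,0]}]'; python3 -m pendant '[{"fingers":0,"travel":[4,0,0],"rot":[0,0,0]},{"fingers":0,"travel":[7,0,0],"rot":[0,0,0]},{"fingers":0,"travel":[7,0,0],"rot":[0,0,0]}]'
```

```text
clock: 6.95
position: [432.0, 177.3, 65.6]
tcp_rot: [[0.956, 0.294, -0.004], [0.294, -0.956, -0.003], [-0.004, 0.002, -1.0]]
force: [-3.3, -3.8, 0.4]
opening: 0.0
grasp_force: 1.9
clock: 7.25
position: [437.9, 179.2, 65.5]
tcp_rot: [[0.956, 0.294, -0.004], [0.294, -0.956, -0.004], [-0.005, 0.002, -1.0]]
force: [-4.0, -3.7, 1.2]
opening: 0.1
grasp_force: 2.6
```

```bash
for i in 1 2; do python3 -m pendant '[{"fingers":0,"travel":[2,0,0],"rot":[0,0,0]},{"fingers":0,"travel":[4,0,0],"rot":[0,0,0]},{"fingers":0,"travel":[4,0,0],"rot":[0,0,0]}]' | grep -E "^(pos|force)"; done
```

```text
position: [441.5, 180.2, 65.5]
force: [-4.2, -4.5, 3.0]
position: [442.5, 180.6, 65.1]
force: [-10.5, -6.7, 8.2]
```

```bash
python3 -m pendant '[{"fingers":0,"travel":[2,0,0],"rot":[0,0,0]},{"fingers":0,"travel":[5,0,0],"rot":[0,0,0]},{"fingers":0,"travel":[5,0,0],"rot":[0,0,0]},{"fingers":0,"travel":[5,0,0],"rot":[0,0,0]}]' | grep -E "^(pos|force)"
```

```text
position: [442.3, 180.8, 64.2]
force: [-20.8, -9.3, 15.5]
```

Hard against the stop: force up to 23 N with no motion. I back off and rise.

```bash
python3 -m pendant '[{"fingers":0,"travel":[-15,0,0],"rot":[0,0,0]},{"fingers":0,"travel":[-45,0,0],"rot":[0,0,0]},{"fingers":0,"travel":[-45,0,-45],"rot":[0,0,0]},{"fingers":0.6,"travel":[-45,0,-95],"rot":[0,0,0]},{"fingers":0.6,"travel":[-45,0,-145],"rot":[0,0,0]},{"fingers":0.6,"travel":[-45,0,-195],"rot":[0,0,0]},{"fingers":0.6,"travel":[-45,0,-245],"rot":[0,0,0]},{"fingers":0.6,"travel":[-20,0,-270],"rot":[0,0,0]},{"fingers":0.6,"travel":[10,0,-290],"rot":[0,0,0]},{"fingers":0.6,"travel":[10,0,-290],"rot":[0,0,0]},{"fingers":0.6,"travel":[10,0,-290],"rot":[0,0,0]}]'
cat > look.py <<'E'
from h import *
import sys,pickle
np.set_printoptions(precision=2,suppress=True)
obs=[]
C={}
for n in ["side","top","wrist","wrist"]:
    C[n]=cam(n);P=C[n]["P"]
    for k in ["rig","push_plate","crank_hub","crank_grip","gauge_tip","table_edge"]:
        for q in arm.pinpoint(n,k)[:1]:
            print(n,k,np.array(q["position"]),round(q["score"],2))
            if k!="table_edge" and q["score"]>.4: obs.append((P,k,q["position"],q["score"]))
p,r=fit(obs,[530,208,.3,65,-.5,117,30,60],{3:65});print(p)
for o,e in zip(obs,r): print(o[1],e)
for k,v in model(p).items(): print(k,v)
cv2.imwrite(sys.argv[1],C["wrist"]["image"][...,::-1])
E
python3 look.py pics/w3.png
```

```text
clock: 9.35
position: [462.6, 187.7, 356.1]
tcp_rot: [[0.956, 0.295, 0.0], [0.295, -0.956, 0.0], [0.0, -0.0, -1.0]]
force: [-0.3, 0.2, -1.0]
opening: 51.4
grasp_force: 0.0
side rig [271.4 237. ] 0.66
side push_plate [243.5 222.1] 0.74
side crank_hub [274.2 195.6] 0.91
side crank_grip [290.1 183.8] 0.54
side gauge_tip [281.5 190.4] 0.46
side table_edge [278.8 202.6] 0.59
top rig [281.1 230.1] 0.78
top crank_hub [278.4 223.3] 0.52
top crank_grip [182.4 211.1] 0.69
top gauge_tip [250.5 223.7] 0.51
top table_edge [257.8 227.2] 0.96
wrist rig [280.2 101.1] 0.81
wrist push_plate [286.7 171.8] 0.85
wrist crank_hub [280.  109.8] 0.88
wrist crank_grip [250.4  44.2] 0.69
wrist gauge_tip [224.2  73.7] 0.88
wrist table_edge [233.3  83.1] 0.89
wrist rig [282.7 101.6] 0.69
wrist push_plate [281.4 172.6] 0.89
wrist crank_hub [283.8 108.8] 0.72
wrist crank_grip [252.3  42.5] 0.66
wrist gauge_tip [223.9  74.6] 0.77
wrist table_edge [235.4  83.3] 0.92
[531.88 208.9    0.32  37.37  -0.44 132.03  28.33  53.9 ]
rig [ 4.87 -1.15]
push_plate [1.6  1.67]
crank_hub [0.02 1.95]
crank_grip [ 1.19 -0.53]
gauge_tip [2.35 0.21]
rig [-1.52  0.07]
crank_hub [1.16 3.18]
crank_grip [81.16 -2.38]
gauge_tip [ 2.65 -0.77]
rig [0.7  0.51]
push_plate [-4.43  1.23]
crank_hub [ 0.91 -4.12]
crank_grip [1.05 0.3 ]
gauge_tip [-0.44  0.7 ]
rig [-1.78  0.06]
push_plate [0.88 0.49]
crank_hub [-2.87 -3.03]
crank_grip [-0.83  2.1 ]
gauge_tip [-0.13 -0.12]
rig [531.88 208.9    0.  ]
push_plate [428.69 174.93  72.  ]
crank_hub [505.63 200.26 177.  ]
crank_grip [541.98 234.59 202.  ]
gauge_tip [541.94 268.95 132.03]
```

View pics/w3.png

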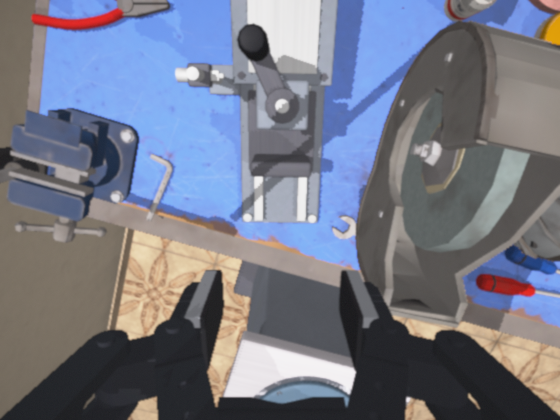

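The jack is at its stop: the hub is at (281,105), the black grip at (253,42) and the gauge at (195,73), left of the table edge. I move above the grip with the fingers open.

```bash
python3 - <<'E'
from h import *
delta([568,243.3,265],.3)
E
```

```text
travel [117.9 -22.2  91.3] cur yaw deg 17.1 rotz -0.1 tilt [-0.  0. -1.]
```

```bash
python3 -m pendant '[{"fingers":0.6,"travel":[30,-7,20],"rot":[0,0,0]},{"fingers":0.6,"travel":[65,-14,45],"rot":[0,0,0]},{"fingers":0.6,"travel":[95,-20,70],"rot":[0,0,0]},{"fingers":0.6,"travel":[118,-22,91],"rot":[0,0,0]},{"fingers":0.6,"travel":[118,-22,91],"rot":[0,0,0]},{"fingers":0.6,"travel":[118,-22,91],"rot":[0,0,0]}]'
sed -i 's/return s.x,f/x=s.x.copy()\n    for i,v in fixed.items(): x[i]=v\n    return x,f/' h.py
python3 look.py pics/w4.png
```

```text
clock: 11.35
position: [567.9, 242.2, 264.6]
tcp_rot: [[0.955, 0.296, -0.002], [0.296, -0.955, -0.0], [-0.002, -0.001, -1.0]]
force: [-0.3, -0.2, 0.5]
opening: 51.4
grasp_force: 0.0
side rig [271.8 238. ] 0.81
side push_plate [244.  222.3] 0.65
side crank_hub [273.4 195.6] 0.86
side crank_grip [291.4 181.4] 0.47
side gauge_tip [282.9 189.8] 0.54
side table_edge [280.6 203.2] 0.96
wrist rig [300.6 205.3] 0.76
wrist push_plate [305.4 296.1] 0.79
wrist crank_hub [310.  284.6] 0.88
wrist crank_grip [281.9 232.6] 0.92
wrist gauge_tip [239.8 216.3] 0.82
wrist table_edge [250.4 216.8] 0.72
wrist rig [297.8 208.4] 0.57
wrist push_plate [301.9 296.3] 0.57
wrist crank_hub [310.1 280.3] 0.63
wrist crank_grip [280.9 234.2] 0.66
wrist table_edge [249.3 215.6] 0.64
[532.14 209.36   0.33  65.    -0.39 131.11  34.1   53.5 ]
rig [ 4.61 -2.27]
push_plate [1.26 1.64]
crank_hub [0.97 1.83]
crank_grip [0.37 2.2 ]
gauge_tip [3.04 0.74]
rig [-2.02  1.37]
push_plate [-2.6  2.9]
crank_hub [-0.06 -4.64]
crank_grip [-0.48  1.32]
gauge_tip [-0.17  0.32]
rig [ 0.81 -1.67]
push_plate [0.93 2.78]
crank_hub [-0.12 -0.23]
crank_grip [ 0.57 -0.15]
rig [532.14 209.36   0.  ]
push_plate [455.5  183.16  72.  ]
crank_hub [532.14 209.36 177.  ]
crank_grip [569.62 242.46 202.  ]
gauge_tip [547.1  271.01 131.11]
```

View pics/w4.png

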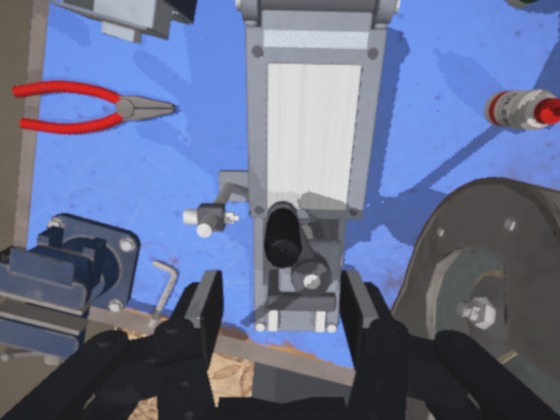

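The grip stands centred between the fingers at (283,235), the hub is at (311,280), and the gauge finger is just left of the table corner at (237,217). I descend and grip.

```bash
python3 -m pendant '[{"fingers":0.6,"travel":[1.5,0,25],"rot":[0,0,0]},{"fingers":0.6,"travel":[1.5,0,55],"rot":[0,0,0]},{"fingers":0.6,"travel":[1.5,0,77],"rot":[0,0,0]},{"fingers":0.6,"travel":[1.5,0,77],"rot":[0,0,0]},{"fingers":0.1,"travel":[1.5,0,77],"rot":[0,0,0]},{"fingers":0.1,"travel":[1.5,0,77],"rot":[0,0,0]},{"fingers":0.1,"travel":[1.5,0,77],"rot":[0,0,0]},{"fingers":0.1,"travel":[1.5,0,77],"rot":[0,0,0]},{"fingers":0.1,"travel":[1.5,0,77],"rot":[0,0,0]},{"fingers":0.1,"travel":[1.5,0,77],"rot":[0,0,0]}]'
```

```text
clock: 13.75
position: [570.9, 243.1, 190.2]
tcp_rot: [[0.955, 0.296, 0.003], [0.296, -0.955, 0.001], [0.003, -0.0, -1.0]]
force: [0.1, -0.4, 6.5]
opening: 20.4
grasp_force: 58.9
```

```bash
python3 - <<'E'
import numpy as np
for k in range(1,21):
    c=np.radians(-24+18*k); print(k,np.round([50*(np.cos(c)-np.cos(np.radians(24))),50*(np.sin(c)+np.sin(np.radians(24)))],1),end="; ")
E
```

```text
1 [ 4.  15.1]; 2 [ 3.2 30.7]; 3 [-2.4 45.3]; 4 [-12.2  57.5]; 5 [-25.3  66. ]; 6 [-40.5  70.1]; 7 [-56.1  69.2]; 8 [-70.7  63.6]; 9 [-82.8  53.8]; 10 [-91.4  40.7]; 11 [-95.4  25.6]; 12 [-94.6   9.9]; 13 [-89.   -4.7]; 14 [-79.1 -16.8]; 15 [-66.  -25.3]; 16 [-50.9 -29.4]; 17 [-35.3 -28.6]; 18 [-20.7 -23. ]; 19 [ -8.5 -13.1]; 20 [0. 0.];
```

```bash
python3 -m pendant '[{"fingers":0.1,"travel":[4,15,0],"rot":[0,0,0]},{"fingers":0.1,"travel":[3,30.5,0],"rot":[0,0,0]},{"fingers":0.1,"travel":[-2.5,45.5,0],"rot":[0,0,0]},{"fingers":0.1,"travel":[-12,57.5,0],"rot":[0,0,0]},{"fingers":0.1,"travel":[-25.5,66,0],"rot":[0,0,0]},{"fingers":0.1,"travel":[-25.5,66,0],"rot":[0,0,0]}]'
```

```text
clock: 14.35
position: [565.9, 170.4, 190.2]
tcp_rot: [[0.956, 0.294, 0.003], [0.294, -0.956, -0.0], [0.003, 0.001, -1.0]]
force: [-0.5, -1.0, 7.2]
opening: 20.3
grasp_force: 59.1
```

```bash
python3 -m pendant '[{"fingers":0.1,"travel":[-15,4,0],"rot":[0,0,0]},{"fingers":0.1,"travel":[-30.5,3,0],"rot":[0,0,0]},{"fingers":0.1,"travel":[-45,-2.5,0],"rot":[0,0,0]},{"fingers":0.1,"travel":[-57.5,-12,0],"rot":[0,0,0]},{"fingers":0.1,"travel":[-66,-25.5,0],"rot":[0,0,0]},{"fingers":0.1,"travel":[-70,-40.5,0],"rot":[0,0,0]},{"fingers":0.1,"travel":[-69,-56,0],"rot":[0,0,0]},{"fingers":0.1,"travel":[-63.5,-70.5,0],"rot":[0,0,0]},{"fingers":0.1,"travel":[-53.5,-83,0],"rot":[0,0,0]},{"fingers":0.1,"travel":[-40.5,-91.5,0],"rot":[0,0,0]},{"fingers":0.1,"travel":[-25.5,-95.5,0],"rot":[0,0,0]},{"fingers":0.1,"travel":[-10,-94.5,0],"rot":[0,0,0]},{"fingers":0.1,"travel":[5,-89,0],"rot":[0,0,0]},{"fingers":0.1,"travel":[17,-79,0],"rot":[0,0,0]},{"fingers":0.1,"travel":[25.5,-66,0],"rot":[0,0,0]},{"fingers":0.1,"travel":[29.5,-51,0],"rot":[0,0,0]},{"fingers":0.1,"travel":[28.5,-35.5,0],"rot":[0,0,0]},{"fingers":0.1,"travel":[23,-20.5,0],"rot":[0,0,0]},{"fingers":0.1,"travel":[13.5,-8.5,0],"rot":[0,0,0]},{"fingers":0.1,"travel":[0,0,0],"rot":[0,0,0]}]'
python3 look.py pics/w5.png | grep -E "gauge|edge|grip|hub"
```

```text
clock: 16.35
position: [567.8, 172.0, 190.2]
tcp_rot: [[0.955, 0.295, 0.006], [0.295, -0.955, 0.002], [0.006, -0.0, -1.0]]
force: [0.3, 2.0, 8.5]
opening: 20.3
grasp_force: 59.9
side crank_hub [278.4 200.2] 0.47
side crank_grip [244.4 223.8] 0.33
side table_edge [279.7 197.6] 0.56
top crank_hub [278.3 226.9] 0.43
top gauge_tip [249.5 224.1] 0.53
top table_edge [256.6 226. ] 0.62
wrist crank_hub [189.6 315.8] 0.83
wrist crank_grip [278.7 309.5] 0.57
wrist gauge_tip [120. 222.] 0.87
wrist table_edge [137.7 228.3] 0.6
wrist crank_hub [190.4 316.7] 0.6
wrist crank_grip [279.2 308.6] 0.85
wrist gauge_tip [117.7 220.2] 0.68
wrist table_edge [139.7 227.9] 0.75
crank_hub [-4.38 -2.59]
crank_hub [ 1.38 -0.22]
gauge_tip [1.71 0.56]
crank_hub [-0.32  0.41]
crank_grip [ 1.2  -0.95]
gauge_tip [-1.5  -1.12]
crank_hub [-1.09 -0.47]
crank_grip [ 0.76 -0.03]
gauge_tip [0.83 0.68]
crank_hub [531.43 208.63 177.  ]
crank_grip [564.55 171.16 202.  ]
gauge_tip [539.27 274.64 109.09]
```

View pics/w5.png

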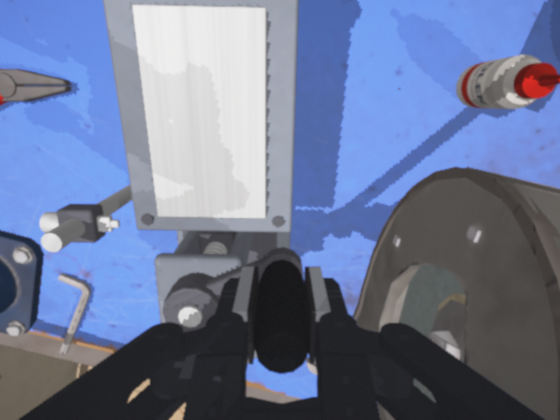

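The view shows the grip held at (279,310), the hub at (190,316), and the gauge finger at (118,221) beside the table corner at (140,228). Now I combine all the views to get the gauge height.

```bash
python3 - <<'E'
from h import *
np.set_printoptions(precision=2,suppress=True)
S=cam("side")["P"];Tp=cam("top")["P"];c=arm.camera("wrist");K=np.array(c["mtx"]);TC=np.array(c["T_tool_cam"]);print(K[0])
def W(pos,R):
    T=np.eye(4);T[:3,:3]=R;T[:3,3]=pos;M=np.linalg.inv(T@TC);return K@M[:3]
w3=W([462.6,187.7,356.1],[[.956,.295,0],[.295,-.956,0],[0,0,-1]])
w4=W([567.9,242.2,264.6],[[.955,.296,-.002],[.296,-.955,0],[-.002,-.001,-1]])
w5=W([567.8,172,190.2],[[.955,.295,.006],[.295,-.955,.002],[.006,0,-1]])
g=[(S,(283,192.7)),(Tp,(251.1,223.3)),(Tp,(249.6,224.5)),(S,(281.5,190.4)),(Tp,(250.5,223.7)),(w3,(224.2,73.7)),(w3,(223.9,74.6)),(S,(282.9,189.8)),(w4,(239.8,216.3)),(Tp,(249.5,224.1)),(w5,(120,222)),(w5,(117.7,220.2))]
e=[(S,(280.2,203.8)),(Tp,(255.9,224.9)),(S,(278.3,202.9)),(Tp,(258.4,225.6)),(S,(278.8,202.6)),(Tp,(257.8,227.2)),(w3,(233.3,83.1)),(w3,(235.4,83.3)),(S,(280.6,203.2)),(w4,(250.4,216.8)),(w4,(249.3,215.6))]
def ml(o,fz=None):
    f=lambda X:np.concatenate([proj(P,X)-uv for P,uv in o])
    s=least_squares(f,[540,270,100.],loss="soft_l1",x_scale=10);cov=np.linalg.inv(s.jac.T@s.jac)
    print(s.x,np.sqrt(np.diag(cov))*1.2)
    return s.x
ml(g);ml(e);ml([o for o in g if o[0] is not S]);ml([o for o in e if o[0] is not S])
ml([(S,(279.7,197.6)),(Tp,(256.6,226)),(w5,(137.7,228.3)),(w5,(139.7,227.9))])
E
```

```text
[358.23   0.   281.09]
[542.36 272.63 115.84] [0.82 0.98 2.35]
[535.21 262.08  88.13] [1.34 0.82 3.68]
[542.49 272.57 115.2 ] [0.81 0.89 2.29]
[537.55 262.22  97.51] [0.78 0.78 3.41]
[536.32 263.39 103.85] [2.2  1.56 4.69]
```

```bash
python3 -m pendant '[{"fingers":0.1,"travel":[-15,4,0],"rot":[0,0,0]},{"fingers":0.1,"travel":[-30.5,3,0],"rot":[0,0,0]},{"fingers":0.1,"travel":[-45,-2.5,0],"rot":[0,0,0]},{"fingers":0.1,"travel":[-57.5,-12,0],"rot":[0,0,0]},{"fingers":0.1,"travel":[-66,-25.5,0],"rot":[0,0,0]},{"fingers":0.1,"travel":[-70,-40.5,0],"rot":[0,0,0]},{"fingers":0.1,"travel":[-69,-56,0],"rot":[0,0,0]},{"fingers":0.1,"travel":[-63.5,-70.5,0],"rot":[0,0,0]},{"fingers":0.1,"travel":[-53.5,-83,0],"rot":[0,0,0]},{"fingers":0.1,"travel":[-40.5,-91.5,0],"rot":[0,0,0]},{"fingers":0.1,"travel":[-25.5,-95.5,0],"rot":[0,0,0]},{"fingers":0.1,"travel":[-10,-94.5,0],"rot":[0,0,0]},{"fingers":0.1,"travel":[-10,-94.5,0],"rot":[0,0,0]},{"fingers":0.1,"travel":[-10,-94.5,0],"rot":[0,0,0]}]'; python3 -m pendant '[{"fingers":0.45,"travel":[0,0,0],"rot":[0,0,0]},{"fingers":0.45,"travel":[0,0,0],"rot":[0,0,0]},{"fingers":0.45,"travel":[0,0,0],"rot":[0,0,0]},{"fingers":0.45,"travel":[0,0,-30],"rot":[0,0,0]},{"fingers":0.45,"travel":[0,0,-75],"rot":[0,0,0]},{"fingers":0.45,"travel":[-40,0,-100],"rot":[0,0,0]},{"fingers":0.45,"travel":[-80,0,-100],"rot":[0,0,0]},{"fingers":0.45,"travel":[-80,0,-100],"rot":[0,0,0]}]'
python3 - <<'E'
from h import *
c=arm.camera("wrist");TC=np.array(c["T_tool_cam"])
# tilt tool forward (pitch) by a: z axis from down toward +rig x ; find tcp pose so cam sees target
yaw=.3
for a in (40,50,60,70):
    a_=np.radians(a);fx=np.array([np.cos(yaw),np.sin(yaw),0]);up=np.array([0,0,1.])
    z=np.cos(a_)*-up+np.sin(a_)*fx; x=np.cos(a_)*fx+np.sin(a_)*up; y=np.cross(z,x)
    R=np.c_[x,y,z]; 
    tgt=np.array([540,270,115.]); dist=250
    cz=R@TC[:3,2]; cam_=tgt-dist*cz; tcp=cam_-R@TC[:3,3]
    print(a,"camera",cam_.round(),"tcp",tcp.round(),"camdir",cz.round(2))
E
```

```text
clock: 19.3
position: [533.0, 258.2, 190.7]
tcp_rot: [[0.947, 0.322, -0.001], [0.322, -0.946, 0.033], [0.01, -0.032, -0.999]]
force: [-1.8, 29.7, 2.7]
opening: 20.3
grasp_force: 60.9
clock: 20.1
position: [451.0, 218.1, 288.0]
tcp_rot: [[0.949, 0.316, -0.008], [0.316, -0.949, 0.008], [-0.006, -0.01, -1.0]]
force: [0.6, -0.0, 0.1]
opening: 38.2
grasp_force: 0.0
40 camera [452. 243. 347.] tcp [478. 251. 186.] camdir [ 0.35  0.11 -0.93]
50 camera [415. 231. 328.] tcp [467. 248. 174.] camdir [ 0.5   0.15 -0.85]
60 camera [381. 221. 302.] tcp [459. 245. 160.] camdir [ 0.63  0.2  -0.75]
70 camera [353. 212. 270.] tcp [453. 243. 144.] camdir [ 0.75  0.23 -0.62]
```

```bash
python3 - <<'E'
from h import *
np.set_printoptions(precision=3,suppress=True)
s=arm.sense()
for k in("clock","qpos","dq","effort","position","force","torque"):print(k,np.array(s[k]))
c=cam("wrist");cv2.imwrite("pics/w6.png",c["image"][...,::-1])
t=cam("top")
for k in("gauge_tip","table_edge","pliers_red_mid","crank_grip","crank_hub"):
    print(k,[(n,np.array(q["position"]),round(q["score"],2)) for n in("top","wrist") for q in arm.pinpoint(n,k)[:1]])
s=arm.sense();print(s["clock"],np.array(s["position"]),np.array(s["tcp_rot"])[:,2])
E
```

```text
clock 20.15
qpos [0.318 0.223 0.014 1.365 0.01  3.138]
dq [-0.002  0.051  0.07  -0.029  0.004  0.001]
effort [  0.325 -40.296  26.461   0.581   0.055  -0.   ]
position [453.609 218.964 288.003]
force [-0.056 -0.239 -0.597]
torque [ 0.029  0.019 -0.021]
gauge_tip [('top', array([253.6, 224. ]), 0.67), ('wrist', array([253.5,  72.1]), 0.77)]
table_edge [('top', array([256. , 225.5]), 0.89)]
pliers_red_mid [('top', array([182.7, 210.8]), 0.86)]
crank_grip [('top', array([256.9, 227.1]), 0.54), ('wrist', array([260.6,  78.1]), 0.6)]
crank_hub [('top', array([275.6, 224.7]), 0.61)]
20.75 [456.306 220.886 288.17 ] [-0.004  0.011 -1.   ]
```

View pics/w6.png

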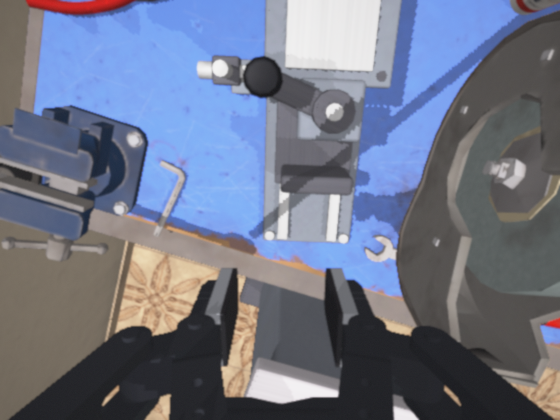

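Joint 6 is at its limit (3.138), which explains the stray pose and the radial force; yawing the tool further left cures it. The scene is undisturbed: grip at (262,77), hub at (335,112), gauge finger beneath the grip. I plan a tilted, low view of the edge and finger.

```bash
cat > tilt.py <<'E'
from h import *
from scipy.spatial.transform import Rotation as Ro
def plan(a,yaw,dist,tgt,TC):
    s=arm.sense();Rc=np.array(s["tcp_rot"]);a=np.radians(a)
    fx=np.array([np.cos(yaw),np.sin(yaw),0]);up=np.array([0,0,1.])
    z=-np.cos(a)*up+np.sin(a)*fx;x=np.cos(a)*fx+np.sin(a)*up;R=np.c_[x,np.cross(z,x),z]
    cz=R@TC[:3,2];cm=np.array(tgt)-dist*cz;tcp=cm-R@TC[:3,3]
    print("cam",cm.round(),"tcp",tcp.round(),"elev",np.degrees(np.arcsin(-cz[2])).round(),
      "travel",(Rc.T@(tcp-s["position"])).round(),"rot",Ro.from_matrix(Rc.T@R).as_rotvec(degrees=True).round(1), "flange back200", (tcp-200*z).round())
E
python3 - <<'E'
from tilt import *
TC=np.array(arm.camera("wrist")["T_tool_cam"])
for a in(60,75):
  for d in (230,): plan(a,.5,d,[539,268,115],TC)
E
```

```text
cam [405. 195. 287.] tcp [476. 234. 145.] elev 48.0 travel [ 23.  -4. 144.] rot [ 4.8 59.8 -9.6] flange back200 [324. 151. 245.]
cam [370. 176. 242.] tcp [471. 231. 125.] elev 33.0 travel [ 18.  -3. 163.] rot [ 6.1 74.7 -9.1] flange back200 [302. 139. 177.]
```

```bash
python3 - <<'E'
from tilt import *
TC=np.array(arm.camera("wrist")["T_tool_cam"])
plan(66,.5,240,[539,266,112],TC)
E
```

```text
cam [383. 181. 274.] tcp [467. 227. 141.] elev 42.0 travel [ 12.  -1. 147.] rot [ 5.3 65.8 -9.4] flange back200 [307. 139. 222.]
```

```bash
python3 -m pendant '[{"fingers":0.2,"travel":[-5,0,10],"rot":[0.6,8,-1.2]},{"fingers":0.2,"travel":[-10,0,25],"rot":[1.2,16,-2.4]},{"fingers":0.2,"travel":[-10,0,45],"rot":[2,24,-3.5]},{"fingers":0.2,"travel":[-8,0,65],"rot":[2.6,32,-4.6]},{"fingers":0.2,"travel":[-5,0,85],"rot":[3.2,40,-5.7]},{"fingers":0.2,"travel":[0,0,105],"rot":[4,48,-6.9]},{"fingers":0.2,"travel":[5,0,125],"rot":[4.6,56,-8]},{"fingers":0.2,"travel":[10,-1,140],"rot":[5,63,-9]},{"fingers":0.2,"travel":[12,-1,147],"rot":[5.3,66,-9.4]},{"fingers":0.2,"travel":[12,-1,147],"rot":[5.3,66,-9.4]},{"fingers":0.2,"travel":[12,-1,147],"rot":[5.3,66,-9.4]}]'
python3 - <<'E'
from h import *
np.set_printoptions(precision=2,suppress=True)
for i in range(2):
    c=cam("wrist")
    for k in("gauge_tip","table_edge"): print(k,[(np.array(q["position"]),round(q["score"],2)) for q in arm.pinpoint("wrist",k)[:2]])
print(c["P"].tolist(), arm.sense()["qpos"])
cv2.imwrite("pics/w7.png",c["image"][...,::-1])
a=c["image"][100:310,180:460,::-1];cv2.imwrite("pics/w7c.png",cv2.resize(a,None,fx=2.8,fy=2.8,interpolation=2))
E
```

```text
clock: 21.95
position: [589.9, 259.9, 265.4]
tcp_rot: [[0.422, 0.491, 0.762], [0.231, -0.871, 0.433], [0.876, -0.007, -0.481]]
force: [0.2, -0.6, 0.4]
opening: 17.3
grasp_force: 0.0
gauge_tip []
table_edge []
gauge_tip []
table_edge []
[[340.9984616332827, -217.42230539879677, -209.25309380735126, -44560.31673527711], [-105.1708291015271, -56.13970674156278, -399.47613399189913, 227596.55876970128], [0.5875425424597659, 0.3367952510742783, -0.7357735518851765, -80.33415231095447]] [ 0.17 -0.06 -1.02 -0.42  0.3   2.98]
```

View pics/w7c.png

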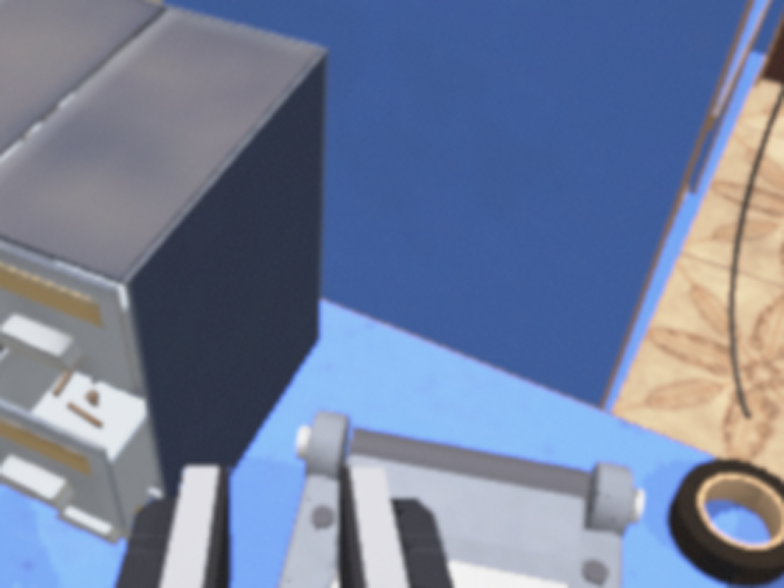

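That pose was out of reach (joint 3 at its limit); the arm stayed above everything and touched nothing, and the picture shows the table's hinge and the cabinet behind. Instead I turn the hand half round, so that the camera sits on the robot side and looks forward with only a small tilt.

```bash
cat >> tilt.py <<'E'
def to(tcp,a,yaw):
    # a = tilt of tool z forward along heading yaw_v=yaw+pi (camera on near side)
    s=arm.sense();Rc=np.array(s["tcp_rot"]);a=np.radians(a)
    h=-np.array([np.cos(yaw),np.sin(yaw),0]);up=np.array([0,0,1.])
    z=-np.cos(a)*up+np.sin(a)*h; x=-np.cos(a)*h-np.sin(a)*up; R=np.c_[x,np.cross(z,x),z]
    print("travel",(Rc.T@(np.array(tcp)-s["position"])).round(),"rot",Ro.from_matrix(Rc.T@R).as_rotvec(degrees=True).round(1)); return R
E
python3 - <<'E'
from tilt import *
to([440,210,330],0,.6)
TC=np.array(arm.camera("wrist")["T_tool_cam"])
for a in (25,32,40):
  R=to([470,225,230],a,.3+np.pi)
  cz=R@TC[:3,2]; 
  for d in (240,280,320):
    cm=np.array([539,267,114])-d*cz;print(a,d,"tcp",(cm-R@TC[:3,3]).round(),"cam",cm.round(),"elev",np.degrees(np.arcsin(-cz[2])).round())
E
```

```text
travel [ -17.  -30. -166.] rot [  2.2 -60.9  -4.7]
travel [-88. -27. -88.] rot [  52.7  -13.  -162.5]
25 240 tcp [508. 257. 195.] cam [382. 218. 288.] elev 47.0
25 280 tcp [482. 249. 224.] cam [355. 210. 317.] elev 47.0
25 320 tcp [456. 240. 253.] cam [329. 202. 347.] elev 47.0
travel [-88. -27. -88.] rot [  42.8  -13.8 -165.9]
32 240 tcp [499. 254. 191.] cam [362. 212. 267.] elev 40.0
32 280 tcp [470. 245. 216.] cam [333. 203. 292.] elev 40.0
32 320 tcp [440. 236. 242.] cam [304. 194. 318.] elev 40.0
travel [-88. -27. -88.] rot [  31.2  -14.7 -169. ]
40 240 tcp [489. 251. 184.] cam [344. 206. 240.] elev 32.0
40 280 tcp [457. 241. 205.] cam [311. 196. 261.] elev 32.0
40 320 tcp [424. 231. 226.] cam [279. 186. 282.] elev 32.0
```

```bash
python3 -m pendant '[{"fingers":0.2,"travel":[0,-3,-30],"rot":[0.2,-7,-0.5]},{"fingers":0.2,"travel":[0,-7,-60],"rot":[0.5,-15,-1]},{"fingers":0.2,"travel":[0,-11,-90],"rot":[0.8,-23,-1.7]},{"fingers":0.2,"travel":[-3,-15,-115],"rot":[1.1,-31,-2.3]},{"fingers":0.2,"travel":[-7,-19,-140],"rot":[1.4,-39,-3]},{"fingers":0.2,"travel":[-11,-23,-155],"rot":[1.7,-47,-3.6]},{"fingers":0.2,"travel":[-15,-27,-166],"rot":[2,-55,-4.2]},{"fingers":0.2,"travel":[-17,-30,-166],"rot":[2.2,-61,-4.7]},{"fingers":0.2,"travel":[-17,-30,-166],"rot":[2.2,-61,-4.7]},{"fingers":0.2,"travel":[-17,-30,-166],"rot":[2.2,-61,-4.7]}]'
python3 - <<'E'
from tilt import *
to([440,225,300],0,.3+np.pi)
print(arm.sense()["qpos"])
E
```

```text
clock: 23.3
position: [442.3, 211.4, 327.0]
tcp_rot: [[0.824, 0.566, -0.008], [0.566, -0.824, -0.004], [-0.009, -0.001, -1.0]]
force: [0.6, 0.6, -1.0]
opening: 17.1
grasp_force: 0.0
travel [  6. -12.  27.] rot [  -0.7   -0.  -162.7]
[ 3.17200679e-01  2.03913831e-01  8.95987945e-02  1.46526702e+00
 -1.17434777e-03  2.85713310e+00]
```

```bash
python3 -m pendant '[{"fingers":0.2,"travel":[0,0,0],"rot":[0,0,-8.5]},{"fingers":0.2,"travel":[0,0,0],"rot":[0,0,-17]},{"fingers":0.2,"travel":[0,0,0],"rot":[0,0,-25.5]},{"fingers":0.2,"travel":[0,0,0],"rot":[0,0,-34]},{"fingers":0.2,"travel":[0,0,0],"rot":[0,0,-42.5]},{"fingers":0.2,"travel":[0,0,0],"rot":[0,0,-51]},{"fingers":0.2,"travel":[0,0,0],"rot":[0,0,-59.5]},{"fingers":0.2,"travel":[0,0,0],"rot":[0,0,-68]},{"fingers":0.2,"travel":[0,0,0],"rot":[0,0,-76.5]},{"fingers":0.2,"travel":[0,0,0],"rot":[0,0,-85]},{"fingers":0.2,"travel":[0,0,0],"rot":[0,0,-93.5]},{"fingers":0.2,"travel":[0,0,0],"rot":[0,0,-102]},{"fingers":0.2,"travel":[0,0,0],"rot":[0,0,-110.5]},{"fingers":0.2,"travel":[0,0,0],"rot":[0,0,-119]},{"fingers":0.2,"travel":[0,0,0],"rot":[0,0,-127.5]},{"fingers":0.2,"travel":[0,0,0],"rot":[0,0,-136]},{"fingers":0.2,"travel":[0,0,0],"rot":[0,0,-144.5]},{"fingers":0.2,"travel":[0,0,0],"rot":[0,0,-153]},{"fingers":0.2,"travel":[0,0,0],"rot":[0,0,-161.5]},{"fingers":0.2,"travel":[0,0,0],"rot":[0,0,-162]}]'
python3 - <<'E'
from tilt import *
to([465,243,220],32,.3+np.pi)
print(arm.sense()["qpos"])
E
```

```text
clock: 25.3
position: [439.9, 210.0, 331.2]
tcp_rot: [[-0.959, -0.282, 0.005], [-0.282, 0.959, 0.001], [-0.005, -0.0, -1.0]]
force: [-0.2, 0.1, 0.2]
opening: 16.9
grasp_force: 0.0
travel [-33.  25. 111.] rot [ -0.2 -31.7  -0.8]
[ 3.15350758e-01  1.86006192e-01  7.81875504e-02  1.45825463e+00
 -3.82594620e-04  2.94235921e-02]
```

```bash
python3 -m pendant '[{"fingers":0.2,"travel":[-5,5,25],"rot":[0,-8,0]},{"fingers":0.2,"travel":[-12,12,55],"rot":[0,-16,0]},{"fingers":0.2,"travel":[-22,18,85],"rot":[0,-24,0]},{"fingers":0.2,"travel":[-33,25,110],"rot":[0,-32,0]},{"fingers":0.2,"travel":[-33,25,110],"rot":[0,-32,0]},{"fingers":0.2,"travel":[-33,25,110],"rot":[0,-32,0]},{"fingers":0.2,"travel":[-33,25,110],"rot":[0,-32,0]}]'
python3 - <<'E'
from h import *
np.set_printoptions(precision=2,suppress=True)
for i in range(3):
    c=cam("wrist")
    for k in("gauge_tip","table_edge"): print(k,[(np.array(q["position"]),round(q["score"],2)) for q in arm.pinpoint("wrist",k)[:2]])
np.save("w8P.npy",c["P"]);print(arm.sense()["clock"])
print([proj(c["P"],[541,271,117]),proj(c["P"],[536,263,113])])
cv2.imwrite("pics/w8.png",c["image"][...,::-1])
u,v=map(int,proj(c["P"],[539,267,115]));a=c["image"][v-75:v+75,u-100:u+100,::-1];print(u,v)
cv2.imwrite("pics/w8c.png",cv2.resize(a,None,fx=4,fy=4,interpolation=2))
E
```

```text
clock: 26.0
position: [464.7, 243.2, 220.8]
tcp_rot: [[-0.813, -0.281, 0.509], [-0.238, 0.96, 0.149], [-0.531, 0.0, -0.848]]
force: [0.4, 0.4, 0.6]
opening: 17.1
grasp_force: 0.0
gauge_tip [(array([290.1, 216.7]), 0.89)]
table_edge [(array([282.2, 204.9]), 0.7)]
gauge_tip [(array([291.3, 206.5]), 0.71)]
table_edge [(array([281.8, 200.5]), 0.7)]
gauge_tip [(array([291. , 209.1]), 0.71)]
table_edge [(array([280.8, 201.3]), 0.59), (array([202.6,  51.4]), 0.43)]
26.45
[array([287.94, 212.24]), array([280.07, 202.66])]
283 207
```

View pics/w8c.png

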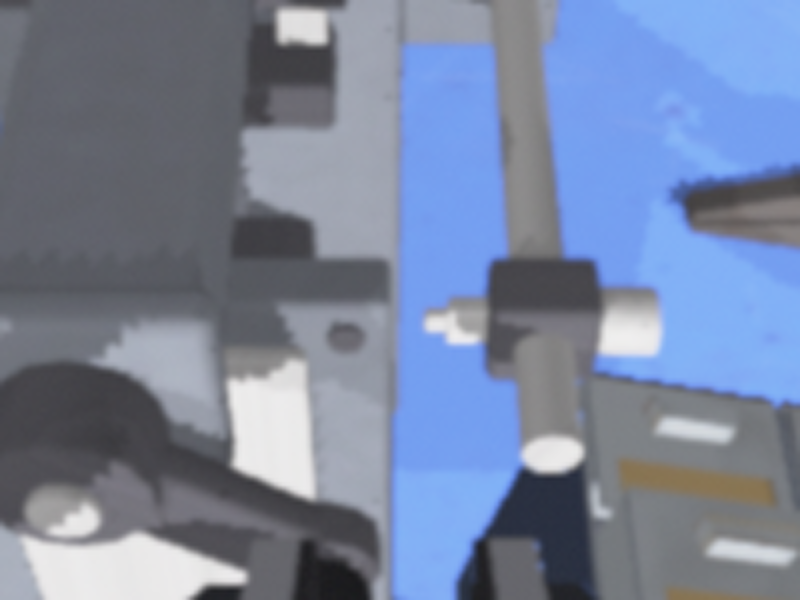

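The cropped view is upside down (up means towards the robot). The edge's end face is the dark strip in crop rows 260–300, ending at column 388, and the gauge finger tip is at (432,322). In full pixels that is edge middle (280,202) and tip (291,212.5). I triangulate with the earlier views.

```bash
python3 - <<'E'
from h import *
np.set_printoptions(precision=2,suppress=True)
S=cam("side")["P"];Tp=cam("top")["P"];c=arm.camera("wrist");K=np.array(c["mtx"]);TC=np.array(c["T_tool_cam"])
def W(pos,R):
    T=np.eye(4);T[:3,:3]=R;T[:3,3]=pos;M=np.linalg.inv(T@TC);return K@M[:3]
w3=W([462.6,187.7,356.1],[[.956,.295,0],[.295,-.956,0],[0,0,-1]])
w4=W([567.9,242.2,264.6],[[.955,.296,-.002],[.296,-.955,0],[-.002,-.001,-1]])
w5=W([567.8,172,190.2],[[.955,.295,.006],[.295,-.955,.002],[.006,0,-1]])
w8=np.load("w8P.npy")
g=[(Tp,(250.3,223.8)),(S,(282.4,191)),(w3,(224,74.1)),(w4,(239.8,216.3)),(w5,(118.8,221.1)),(w8,(290.9,212))]
# edge: height known per view 91 / 102.2 / 113.1; x shift -1.7/-.5/0 along rig
u=np.array([np.cos(.31),np.sin(.31),0])
def E(x,h): return np.array([x[0],x[1],0])+u*(172-np.sqrt(172**2-(115-h)**2))+np.array([0,0,h+x[2]])
e=[(S,(279.5,203.1),91),(Tp,(257.4,225.9),91),(w3,(234.4,83.2),91),(w4,(249.9,216.2),91),(w5,(138.7,228.1),102.2),(w8,(280.3,202),113.1)]
sg=least_squares(lambda X:np.concatenate([(proj(P,X)-uv)*(.7 if P is S or P is Tp else 1) for P,uv in g]),[540,270,100.])
se=least_squares(lambda X:np.concatenate([(proj(P,E(X,h))-uv)*(.7 if P is S or P is Tp else 1) for P,uv,h in e]),[540,270,0.])
for s in(sg,se): print(s.x,np.sqrt(np.diag(np.linalg.inv(s.jac.T@s.jac)))*1.2);print(s.fun.reshape(-1,2))
print(proj(w8,E(se.x,106.1)),proj(w8,E(se.x,120.1)))
print("dz gauge-edge now",sg.x[2]-113.1-se.x[2])
# paired: gauge dz vs edge per same view, ray shift with fixed world offset
E
```

```text
[540.55 272.11 116.61] [0.53 0.5  0.96]
[[ 1.28  0.09]
 [ 0.92  1.49]
 [-0.68 -0.07]
 [-1.23 -1.54]
 [-0.26  1.24]
 [-1.47 -0.23]]
[533.32 262.28   1.67] [0.56 0.51 0.98]
[[ 1.09 -1.56]
 [-0.53  0.73]
 [-0.39  0.23]
 [-0.18 -1.42]
 [ 0.6   0.96]
 [-0.16  0.05]]
[280.17 195.58] [280.12 208.96]
dz gauge-edge now 1.8371406876019345
```

```bash
python3 - <<'E'
from tilt import *
TC=np.array(arm.camera("wrist")["T_tool_cam"]);a=48
import io,contextlib
with contextlib.redirect_stdout(io.StringIO()): R=to([0,0,0],a,.3+np.pi)
cm=np.array([538,267,116])-270*(R@TC[:3,2]);tcp=cm-R@TC[:3,3];print(tcp.round(),cm.round());to(tcp,a,.3+np.pi);print(np.round(arm.sense()["qpos"],2))
E
```

```text
[453. 241. 190.] [302. 194. 224.]
travel [27.  1. 19.] rot [ -0.6 -15.9  -0.6]
[ 0.4  -0.15 -0.73  0.43 -0.06  0.09]
```

```bash
python3 - <<'E'
import cv2,numpy as np
def show(f,r0,r1,c0,c1,st=2):
    a=cv2.imread(f)  # b,g,r ; use red channel (blue bench has low red)
    print(f,"cols",list(range(c0,c1,st)))
    for r in range(r0,r1): print(r," ".join("%3d"%x for x in a[r,c0:c1:st,2]))
show("pics/w5.png",212,240,104,148)
show("pics/w8.png",190,220,270,302)
E
```

```text
pics/w5.png cols [104, 106, 108, 110, 112, 114, 116, 118, 120, 122, 124, 126, 128, 130, 132, 134, 136, 138, 140, 142, 144, 146]
212 104 108 108 107 109 115 121 123 123 123 123 123 123 122 122 127 136 137 138 139 138 134
213 105 108 107 108 112 121 122 123 123 123 123 123 123 122 123 126 136 138 137 137 129 120
214 106 109 109 110 118 122 123 122 123 123 123 122 123 122 122 127 136 139 139 132 113 102
215 114 117 116 115 119 122 122 122 122 123 122 122 122 123 123 126 136 140 137 122 104 100
216 142 143 136 117 117 122 121 121 122 122 122 122 122 122 123 126 135 140 135 112 102 101
217 188 186 172 122 116 121 121 123 123 122 123 122 122 122 125 127 136 139 132 106 101 101
218 223 223 209 133 116 120 121 122 122 123 122 123 122 123 126 129 135 138 130 104 102 101
219 233 233 221 145 126 129 126 119 121 122 123 122 121 122 125 130 134 139 128 103 101 101
220 235 235 225 161 163 167 157 120 120 124 122 120 119 121 124 127 133 139 132 104 101 100
221 233 234 226 188 209 213 198 131 119 123 122 121 118 122 124 125 133 138 135 110 100  99
222 220 231 226 214 228 229 218 143 117 122 122 121 
[... 3041 characters left out ...]
 141 151 169 153 155
210 146 146 146 157 156 140 131 116 117 129 163 169 181 200 167 167
211 145 148 148 155 155 140 132 117 116 136 200 211 212 213 167 165
212 129 140 147 150 155 140 133 116 117 144 222 229 224 216 165 162
213  97 122 145 149 152 141 134 116 117 145 224 231 226 221 172 161
214  93 103 138 149 147 139 134 117 117 136 207 215 217 231 196 168
215 104 103 130 148 147 139 134 117 116 123 151 156 191 235 223 203
216 108 106 130 148 146 139 134 116 117 117 121 122 178 234 233 228
217 107 109 134 148 144 138 133 117 117 117 118 117 161 218 219 217
218 109 116 140 148 144 137 133 116 117 116 117 117 130 154 154 153
219 118 126 144 146 143 137 133 115 117 116 117 117 117 119 120 119
```

```bash
python3 - <<'E'
from h import *
np.set_printoptions(precision=2,suppress=True)
c=arm.camera("wrist");K=np.array(c["mtx"]);TC=np.array(c["T_tool_cam"])
def W(pos,R):
    T=np.eye(4);T[:3,:3]=R;T[:3,3]=pos;M=np.linalg.inv(T@TC);return K@M[:3]
w5=W([567.8,172,190.2],[[.955,.295,.006],[.295,-.955,.002],[.006,0,-1]])
w8=np.load("w8P.npy")
u=np.array([np.cos(.31),np.sin(.31),0])
def E(x,h): return np.array([x[0],x[1],0])+u*(172-np.sqrt(172**2-(115-h)**2))+np.array([0,0,h+x[2]])
g=[(w5,(118.3,223.7)),(w8,(288.8,212.2))]
for name,e in (("top corners",[(w5,(137,228.3),109.2),(w8,(280.5,207.5),120.1)]),("mid w8",[(w5,(137,228.3),109.2),(w8,(280.5,201.9),113.1)]),("bottom w8",[(w5,(137,228.3),109.2),(w8,(280.5,196.2),106.1)])):
    sg=least_squares(lambda X:np.concatenate([proj(P,X)-uv for P,uv in g]),[540,270,100.])
    se=least_squares(lambda X:np.concatenate([proj(P,E(X,h))-uv for P,uv,h in e]),[540,270,0.])
    d=sg.x-[se.x[0],se.x[1],0]
    print(name,sg.x,se.x,sg.fun,se.fun,"dx",d[:2]@u[:2],"dz",sg.x[2]-113.1-se.x[2])
E
```

```text
top corners [540.1  271.62 117.64] [535.45 263.04  -1.8 ] [0.19 0.03 0.24 0.11] [-0.17 -0.03 -0.2  -0.08] dx 7.049816670074282 dz 6.340992836540618
mid w8 [540.1  271.62 117.64] [535.84 262.92  -0.96] [0.19 0.03 0.24 0.11] [-0.39 -0.07 -0.46 -0.2 ] dx 6.710373320580257 dz 5.5011699315933065
bottom w8 [540.1  271.62 117.64] [536.07 262.85  -0.48] [0.19 0.03 0.24 0.11] [-0.49 -0.1  -0.6  -0.26] dx 6.514945449036166 dz 5.017658902018745
```

```bash
python3 - <<'E'
from tilt import *
to([480,240,275],0,.31+np.pi);to([533,257.7,270],0,.31+np.pi)
E
```

```text
travel [-40.  -8. -40.] rot [-0.4 32.1 -1.3]
travel [-85.  -6.  -6.] rot [-0.4 32.1 -1.3]
```

```bash
python3 -m pendant '[{"fingers":0.45,"travel":[-10,-2,-20],"rot":[-0.1,8,-0.3]},{"fingers":0.45,"travel":[-20,-4,-40],"rot":[-0.2,16,-0.6]},{"fingers":0.45,"travel":[-30,-6,-50],"rot":[-0.3,24,-1]},{"fingers":0.45,"travel":[-45,-8,-45],"rot":[-0.4,32.1,-1.3]},{"fingers":0.45,"travel":[-65,-7,-26],"rot":[-0.4,32.1,-1.3]},{"fingers":0.45,"travel":[-85,-6,-6],"rot":[-0.4,32.1,-1.3]},{"fingers":0.45,"travel":[-85,-6,-6],"rot":[-0.4,32.1,-1.3]},{"fingers":0.45,"travel":[-85,-6,-6],"rot":[-0.4,32.1,-1.3]}]'
python3 - <<'E'
from tilt import *
np.set_printoptions(precision=2,suppress=True)
c=cam("wrist")
for k in ("crank_grip","crank_hub"):
    for q in arm.pinpoint("wrist",k)[:1]: print(k,q["position"],round(q["score"],2),atz(c["P"],q["position"],202 if k[-1]=="p" else 177))
to([533,257.7,189],0,.31+np.pi)
print(proj(c["P"],[533,257.7,202]),proj(c["P"],[531.5,208.7,177]),arm.sense()["clock"],np.round(arm.sense()["qpos"],2))
E
```

```text
clock: 27.5
position: [533.4, 257.3, 269.6]
tcp_rot: [[-0.953, -0.304, -0.002], [-0.304, 0.953, -0.001], [0.002, -0.0, -1.0]]
force: [0.0, 0.2, 0.2]
opening: 38.5
grasp_force: 0.0
crank_grip [268.5, 253.8] 0.74 [552.24 254.6  202.  ]
crank_hub [214.2, 193.4] 0.93 [531.95 209.09 177.  ]
travel [-1.  0. 82.] rot [-0.  0. -0.]
[282.3  228.31] [213.8  192.62] 27.65 [ 0.34  0.41  0.23  1.39 -0.    0.03]
```

```bash
python3 - <<'E'
from h import *
np.set_printoptions(precision=2,suppress=True)
c=cam("wrist");K=np.array(c["mtx"]);TC=np.array(c["T_tool_cam"])
T=np.eye(4);T[:3,:3]=[[.949,.316,-.008],[.316,-.949,.008],[-.006,-.01,-1]];T[:3,3]=[453.6,219,288]
w6=K@np.linalg.inv(T@TC)[:3]
print("w6 top of grip",atz(w6,(262,77),231),"hub",atz(w6,(335,112),177),"grip net",atz(w6,(260.6,78.1),202))
for th in (60,70,80,88,95): 
    t=np.radians(th);X=np.array([531.5+50*np.cos(t),208.7+50*np.sin(t)]);print(th,proj(c["P"],[*X,202]),proj(c["P"],[*X,231]),proj(w6,[*X,231]))
for q in arm.pinpoint("wrist","crank_grip")+arm.search_frame("wrist","crank_grip"): print(q)
a=c["image"].max(axis=2)
for r in range(200,300,6): print(r," ".join("%3d"%x for x in a[r,240:330:5]))
E
```

```text
w6 top of grip [533.4  256.76 231.  ] hub [528.69 206.96 177.  ] grip net [533.04 259.37 202.  ]
60 [262.63 258.27] [260.11 280.4 ] [284.93  33.18]
70 [271.68 249.19] [270.36 270.3 ] [273.03  47.13]
80 [279.  238.6] [278.67 258.49] [263.76  62.76]
88 [283.43 229.19] [283.72 247.98] [258.39  76.06]
95 [286.18 220.41] [286.85 238.15] [255.23  88.04]
{'position': [266.7, 250.7], 'score': 0.93}
{'position': [269.1, 254.4], 'score': 0.82}
{'position': [237.8, 156.8], 'score': 0.66}
200  80  67  64  95 101 155 156 156 154 162 235 236 224 215  81 108 123 127
206 113  90  77  66  91 155 161 109 124 152 235 218 222 154  85  85 111 103
212  81  79  87 114 102  77 160 134 154 150 234 233 223 229  88  87 112 167
218  81  81  80  80  83 105  75  86 151 153 232 234 234 234 118 125 222 231
224 139  80  81  82  80  68  45 100 101 150 233 234 235 233 234 234 229 231
230 229 224  86  81  33  28  27  24  38 134 230 233 233 231 233 234 234 235
236 229 230 230 139  26  26  25  25  26 132 233 233 234 235 234 234 235 235
242 229 230 230  54  26  25  29  29  23 121 235 235 234 235 235 235 235 235
248 229 230 229  28  27  26  26  27  28 103 234 235 235 235 235 235 235 233
254 229 230 224  29  31  29  29  26  28 101 234 235 235 235 235 234 234 235
260 228 230 178  31  37  49  53  44  30  95 235 235 235 235 235 235 235 235
266 228 231 181  45  46  49  52  54  58  93 235 235 235 235 235 235 235 234
272 228 230 225  45  47  46  48  49  51 204 235 235 236 235 235 234 235 165
278 227 230 228  95  47  46  46  47  69 219 235 234 235 234 235 235 235 137
284 227 230 227 225 198  89  87 149 178 228 234 234 234 234 234 234 235 119
290 227 229 227 224 227 196 175 176 176 229 234 234 234 235 234 235 234 107
296 224 229 227 224 226 197 176 175 176 229 235 234 234 234 234 235 234  86
```

The grip has turned about 19° clockwise since my release: the fingers brushed it during the failed tilt. It now stands near (550,255); I go there and grip it.

```bash
python3 - <<'E'
from tilt import *
to([550.2,255.1,189],0,.31+np.pi)
# circle rows in tool frame from theta 68 to th
R=np.array(arm.sense()["tcp_rot"]);f=lambda t:np.array([531.5+50*np.cos(t),208.7+50*np.sin(t),0])
for th in (56,44,32,20,12,4): print(th,(R.T@(f(np.radians(th))-f(np.radians(68)))).round(1))
E
```

```text
travel [-16.  -7.  83.] rot [-0.   0.1 -0. ]
56 [-7.3 -7.5  0. ]
44 [-12.9 -16.3   0. ]
32 [-16.5 -26.1   0. ]
20 [-18.  -36.5   0. ]
12 [-17.8 -43.4   0. ]
4 [-16.6 -50.3   0. ]
```

```bash
python3 -m pendant '[{"fingers":0.5,"travel":[-16,-7,0],"rot":[0,0,0]},{"fingers":0.5,"travel":[-16,-7,25],"rot":[0,0,0]},{"fingers":0.5,"travel":[-16,-7,55],"rot":[0,0,0]},{"fingers":0.5,"travel":[-16,-7,80],"rot":[0,0,0]},{"fingers":0.5,"travel":[-16,-7,80],"rot":[0,0,0]},{"fingers":0.1,"travel":[-16,-7,80],"rot":[0,0,0]},{"fingers":0.1,"travel":[-16,-7,80],"rot":[0,0,0]},{"fingers":0.1,"travel":[-16,-7,80],"rot":[0,0,0]},{"fingers":0.1,"travel":[-16,-7,80],"rot":[0,0,0]},{"fingers":0.1,"travel":[-16,-7,80],"rot":[0,0,0]}]' && python3 -m pendant '[{"fingers":0.1,"travel":[-7.5,-7.5,0],"rot":[0,0,0]},{"fingers":0.1,"travel":[-13,-16,0],"rot":[0,0,0]},{"fingers":0.1,"travel":[-16.5,-26,0],"rot":[0,0,0]},{"fingers":0.1,"travel":[-18,-36.5,0],"rot":[0,0,0]},{"fingers":0.1,"travel":[-18,-43.5,0],"rot":[0,0,0]},{"fingers":0.1,"travel":[-16.5,-50.5,0],"rot":[0,0,0]},{"fingers":0.1,"travel":[-16.5,-50.5,0],"rot":[0,0,0]},{"fingers":0.1,"travel":[-16.5,-50.5,0],"rot":[0,0,0]}]'
```

```text
clock: 28.8
position: [551.4, 255.5, 192.3]
tcp_rot: [[-0.953, -0.304, 0.002], [-0.304, 0.953, -0.0], [-0.002, -0.001, -1.0]]
force: [-2.6, -2.5, 6.1]
opening: 20.5
grasp_force: 59.6
clock: 29.6
position: [583.0, 212.6, 192.4]
tcp_rot: [[-0.953, -0.304, 0.003], [-0.304, 0.953, 0.001], [-0.003, -0.0, -1.0]]
force: [-1.3, -1.1, 4.5]
opening: 20.1
grasp_force: 59.5
```

```bash
python3 -m pendant '[{"fingers":0.45,"travel":[0,0,0],"rot":[0,0,0]},{"fingers":0.45,"travel":[0,0,0],"rot":[0,0,0]},{"fingers":0.45,"travel":[0,0,0],"rot":[0,0,0]},{"fingers":0.45,"travel":[0,0,-25],"rot":[0,0,0]},{"fingers":0.45,"travel":[0,0,-65],"rot":[0,0,0]},{"fingers":0.2,"travel":[10,10,-105],"rot":[0,0,0]},{"fingers":0.2,"travel":[40,30,-110],"rot":[0,0,0]},{"fingers":0.2,"travel":[50,40,-110],"rot":[0,0,0]},{"fingers":0.2,"travel":[50,40,-110],"rot":[0,0,0]},{"fingers":0.2,"travel":[50,40,-110],"rot":[0,0,0]}]'
python3 - <<'E'
from tilt import *
np.set_printoptions(precision=2,suppress=True)
c=cam("wrist");np.save("w9P.npy",c["P"]);cv2.imwrite("pics/w9.png",c["image"][...,::-1])
for k in ("crank_grip","crank_hub","gauge_tip","table_edge"):
    for q in arm.pinpoint("wrist",k)[:1]: print(k,q["position"],round(q["score"],2),atz(c["P"],q["position"],{"p":202,"b":177}.get(k[-1],117)))
to([465,243,220],32,.3+np.pi); print(arm.sense()["clock"])
E
```

```text
clock: 30.6
position: [521.9, 235.2, 299.4]
tcp_rot: [[-0.952, -0.305, -0.002], [-0.305, 0.952, -0.001], [0.002, -0.001, -1.0]]
force: [1.2, -0.0, 0.3]
opening: 17.3
grasp_force: 0.0
crank_grip [226.5, 277.5] 0.65 [582.28 211.29 202.  ]
crank_hub [244.9, 207.6] 0.79 [533.74 209.24 177.  ]
table_edge [308.2, 206.4] 0.64 [534.21 265.56 117.  ]
travel [52. 25. 80.] rot [  0.1 -32.1   0.5]
30.85
```

```bash
python3 -m pendant '[{"fingers":0.2,"travel":[25,10,10],"rot":[0,-8,0]},{"fingers":0.2,"travel":[45,20,30],"rot":[0,-16,0]},{"fingers":0.2,"travel":[52,25,55],"rot":[0,-24,0]},{"fingers":0.2,"travel":[52,25,80],"rot":[0,-32,0]},{"fingers":0.2,"travel":[52,25,80],"rot":[0,-32,0]},{"fingers":0.2,"travel":[52,25,80],"rot":[0,-32,0]},{"fingers":0.2,"travel":[52,25,80],"rot":[0,-32,0]}]'
python3 - <<'E'
from h import *
np.set_printoptions(precision=2,suppress=True)
for i in range(2):
    c=cam("wrist")
    for k in("gauge_tip","table_edge"): print(k,[(np.array(q["position"]),round(q["score"],2)) for q in arm.pinpoint("wrist",k)[:1]])
np.save("w10P.npy",c["P"]);print(arm.sense()["clock"]);cv2.imwrite("pics/w10.png",c["image"][...,::-1])
M=[]
for f,P in(("w9",np.load("w9P.npy")),("w10",c["P"])):
    u,v=map(int,proj(P,[539,267,117]));print(f,u,v)
    a=cv2.imread(f"pics/{f}.png")[v-37:v+38,u-50:u+50];M.append(cv2.resize(a,(800,600),interpolation=2)[:,:,:])
M=np.hstack([cv2.resize(m,(400,300)) for m in M]);M=np.hstack(M[None]) if 0 else M
cv2.imwrite("pics/m.png",M)
E
```

```text
clock: 31.55
position: [462.8, 242.3, 218.6]
tcp_rot: [[-0.811, -0.304, 0.5], [-0.259, 0.953, 0.159], [-0.525, -0.001, -0.851]]
force: [1.8, 0.4, 0.4]
opening: 17.2
grasp_force: 0.0
gauge_tip [(array([287.7, 221.5]), 0.76)]
table_edge [(array([277.7, 212.8]), 0.86)]
gauge_tip [(array([288.3, 204.8]), 0.79)]
table_edge [(array([279.1, 201.7]), 0.8)]
31.85
w9 307 211
w10 281 204
```

View pics/m.png

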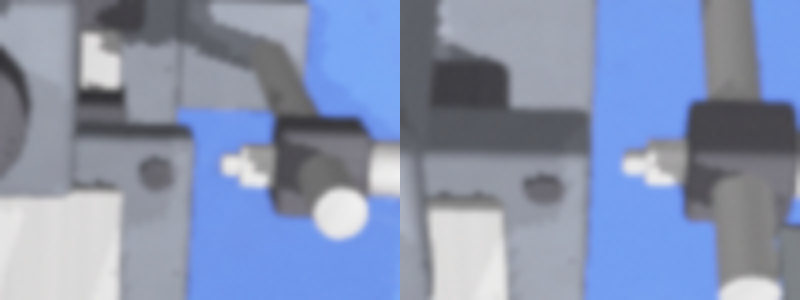

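The left half is the steep view: edge face at rows 122–136, finger tip at (228,165). The right half is the low view: edge face at rows 108–150, finger tip at (628,163). The finger is still slightly above the edge middle, so I compute this to sub-pixel accuracy.

```bash
python3 - <<'E'
import cv2,numpy as np
def show(f,r0,r1,cols):
    a=cv2.imread(f);print(f,"cols",cols)
    for r in range(r0,r1): print(r," ".join("%3d"%x for x in a[r,cols,2]))
show("pics/w9.png",200,222,[280,285,290,295,300,302,303,304,305,306,308,310,312,313,314,315,316,317,318])
show("pics/w10.png",190,216,[260,265,268,270,274,276,277,278,279,280,282,285,286,287,288,289,290,291,292])
E
```

```text
pics/w9.png cols [280, 285, 290, 295, 300, 302, 303, 304, 305, 306, 308, 310, 312, 313, 314, 315, 316, 317, 318]
200  85  82 153 152 137 131 140 142 142 143 142 145 150 152 152 152 147 145 145
201 100  99 150 152 139 121 123 125 127 127 125 132 140 141 142 138 134 131 131
202 103 104 148 152 138 115 113 113 114 114 114 117 121 122 122 122 120 118 117
203  98 102 140 149 133 111 110 110 111 110 111 110 113 115 116 117 116 114 114
204  84  89 117 129 118 102 101 106 109 110 111 110 112 114 114 115 114 114 114
205  72  74  82  89  86  83  87  97 106 110 110 111 113 114 113 113 113 111 113
206  71  71  69  70  71  74  77  86 100 109 111 112 113 113 112 113 112 111 112
207  86  82  79  75  79  81  81  87  98 108 110 112 113 113 113 112 113 112 112
208 111 105 100  96 102 104 102 102 103 109 111 112 113 112 112 112 112 112 112
209 132 128 124 123 129 132 129 127 117 109 112 114 112 112 111 111 112 115 118
210 144 141 139 140 142 145 142 139 124 110 112 115 112 111 111 111 117 133 143
211 146 144 144 143 146 148 145 144 128 112 114 113 114 116 118 118 129 163 179
212 145 145 146 132 148 155
[... 2266 characters left out ...]
 153 148 136 122 117 116 117 127 161 205 222 225 224 221 219
208 147 146 147 147 162 153 139 123 117 116 118 129 168 215 230 232 232 229 224
209 149 140 145 147 163 153 138 120 115 116 116 126 160 202 222 225 224 220 219
210 148 123 128 138 163 154 136 117 113 116 117 121 137 166 187 192 191 191 209
211 148 101  96 121 160 154 139 122 114 117 118 116 120 130 137 139 141 154 194
212 146  95  93 107 157 155 141 125 116 116 118 117 117 118 118 119 120 135 175
213 146 106 105 106 157 155 140 123 116 116 117 117 117 118 117 117 118 123 139
214 148 107 107 108 161 155 139 123 116 116 117 118 117 117 117 116 117 117 119
215 150 107 106 111 161 154 138 121 115 116 117 116 118 117 118 117 117 118 117
```

```bash
python3 - <<'E'
from h import *
np.set_printoptions(precision=2,suppress=True)
A=np.load("w9P.npy");B=np.load("w10P.npy")
def T(a,b):
    o=[(A,a),(B,b)];s=least_squares(lambda X:np.concatenate([proj(P,X)-uv for P,uv in o]),[540,270,110.]);return s.x,s.fun
g,gr=T((312.4,215.0),(286.3,207.9))
print("gauge",g,gr)
for n,a,b in (("mid bevel",206.8,200.4),("mid half",206.2,199.6),("bottom",204.3,193.8),("top half",208.1,205.4),("top bevel",209.3,207.2)):
    e,r=T((305,a),(278.3,b));print(n,e,r,"dz",g[2]-e[2])
E
```

```text
gauge [541.11 271.83 117.18] [-0.33 -0.04  0.28  0.04]
mid bevel [535.77 263.12 115.92] [ 0.15  0.02 -0.13 -0.02] dz 1.2562803925747517
mid half [535.33 262.99 115.49] [ 0.15  0.02 -0.12 -0.02] dz 1.6810318409690552
bottom [535.2  263.09 109.46] [-0.11 -0.01  0.09  0.01] dz 7.7177850310858815
top half [535.43 262.88 121.39] [ 0.4   0.05 -0.33 -0.05] dz -4.213959311137145
top bevel [536.22 263.11 122.52] [ 0.43  0.05 -0.36 -0.05] dz -5.340587859749178
```

The edge is still about 1.3 mm low, so I re-grip and wind about 20° more.

```bash
python3 - <<'E'
from tilt import *
to([500,235,300],0,.31+np.pi);to([582.5,212.3,265],0,.31+np.pi)
a=.31+np.pi;R=np.array([[np.cos(a),np.sin(a),0],[np.sin(a),-np.cos(a),0],[0,0,-1]])
f=lambda t:np.array([50*np.cos(np.radians(t)),50*np.sin(np.radians(t)),0])
for th in(-3,-10,-16): print((R.T@(f(th)-f(4.3))).round(1))
E
```

```text
travel [-64. -19. -50.] rot [-0.  32.3 -0.1]
travel [-106.  -65.   18.] rot [-0.  32.3 -0.1]
[ 1.9 -6.1  0. ]
[  4.4 -11.6   0. ]
[  7.1 -16.1   0. ]
```

```bash
python3 -m pendant '[{"fingers":0.5,"travel":[-16,-5,-30],"rot":[0,8,0]},{"fingers":0.5,"travel":[-32,-10,-50],"rot":[0,16,0]},{"fingers":0.5,"travel":[-48,-15,-55],"rot":[0,24,0]},{"fingers":0.5,"travel":[-64,-19,-50],"rot":[0,32.3,0]},{"fingers":0.5,"travel":[-78,-35,-25],"rot":[0,32.3,0]},{"fingers":0.5,"travel":[-92,-50,0],"rot":[0,32.3,0]},{"fingers":0.5,"travel":[-106,-65,18],"rot":[0,32.3,0]},{"fingers":0.5,"travel":[-106,-65,18],"rot":[0,32.3,0]},{"fingers":0.5,"travel":[-106,-65,18],"rot":[0,32.3,0]}]'
python3 - <<'E'
from tilt import *
to([582.5,212.3,192],0,.31+np.pi)
c=cam("wrist")
for q in arm.pinpoint("wrist","crank_grip")[:1]: print(q,atz(c["P"],q["position"],202))
E
```

```text
clock: 32.75
position: [580.6, 211.7, 261.4]
tcp_rot: [[-0.953, -0.304, -0.005], [-0.304, 0.953, -0.002], [0.005, -0.0, -1.0]]
force: [-0.2, 0.5, -0.1]
opening: 42.9
grasp_force: 0.0
travel [-2. -0. 69.] rot [-0.  -0.3 -0.1]
{'position': [279.8, 236.4], 'score': 0.94} [582.47142184 211.19774209 202.        ]
```

```bash
python3 -m pendant '[{"fingers":0.5,"travel":[-1,0,25],"rot":[0,0,0]},{"fingers":0.5,"travel":[-1,0,50],"rot":[0,0,0]},{"fingers":0.5,"travel":[-1,0,69],"rot":[0,0,0]},{"fingers":0.5,"travel":[-1,0,69],"rot":[0,0,0]},{"fingers":0.1,"travel":[-1,0,69],"rot":[0,0,0]},{"fingers":0.1,"travel":[-1,0,69],"rot":[0,0,0]},{"fingers":0.1,"travel":[-1,0,69],"rot":[0,0,0]},{"fingers":0.1,"travel":[-1,0,69],"rot":[0,0,0]},{"fingers":0.1,"travel":[-1,0,69],"rot":[0,0,0]}]' && python3 -m pendant '[{"fingers":0.1,"travel":[2,-6,0],"rot":[0,0,0]},{"fingers":0.1,"travel":[4.5,-11.5,0],"rot":[0,0,0]},{"fingers":0.1,"travel":[7,-16,0],"rot":[0,0,0]},{"fingers":0.1,"travel":[7,-16,0],"rot":[0,0,0]},{"fingers":0.1,"travel":[7,-16,0],"rot":[0,0,0]}]'
```

```text
clock: 33.75
position: [580.5, 212.3, 194.5]
tcp_rot: [[-0.952, -0.305, -0.003], [-0.305, 0.952, -0.001], [0.003, 0.0, -1.0]]
force: [-3.4, 0.7, 6.7]
opening: 20.5
grasp_force: 59.1
clock: 34.25
position: [578.8, 194.7, 194.5]
tcp_rot: [[-0.953, -0.304, -0.003], [-0.304, 0.953, -0.001], [0.003, -0.0, -1.0]]
force: [-2.5, 0.1, 6.6]
opening: 20.1
grasp_force: 59.2
```

```bash
python3 -m pendant '[{"fingers":0.45,"travel":[0,0,0],"rot":[0,0,0]},{"fingers":0.45,"travel":[0,0,0],"rot":[0,0,0]},{"fingers":0.45,"travel":[0,0,0],"rot":[0,0,0]},{"fingers":0.45,"travel":[0,0,-25],"rot":[0,0,0]},{"fingers":0.45,"travel":[0,0,-65],"rot":[0,0,0]},{"fingers":0.2,"travel":[10,15,-105],"rot":[0,0,0]},{"fingers":0.2,"travel":[40,40,-105],"rot":[0,0,0]},{"fingers":0.2,"travel":[55,58,-105],"rot":[0,0,0]},{"fingers":0.2,"travel":[55,58,-105],"rot":[0,0,0]},{"fingers":0.2,"travel":[55,58,-105],"rot":[0,0,0]}]'
python3 - <<'E'
from tilt import *
c=cam("wrist");np.save("w11P.npy",c["P"]);cv2.imwrite("pics/w11.png",c["image"][...,::-1])
to([465,243,220],32,.3+np.pi); print(arm.sense()["clock"])
E
```

```text
clock: 35.25
position: [508.8, 233.3, 297.9]
tcp_rot: [[-0.952, -0.305, -0.005], [-0.305, 0.952, -0.002], [0.005, -0.001, -1.0]]
force: [0.0, -0.3, -0.2]
opening: 16.9
grasp_force: 0.0
travel [39. 23. 78.] rot [  0.1 -32.3   0.5]
35.3
```

```bash
python3 -m pendant '[{"fingers":0.2,"travel":[15,8,10],"rot":[0,-8,0]},{"fingers":0.2,"travel":[30,16,30],"rot":[0,-16,0]},{"fingers":0.2,"travel":[39,23,55],"rot":[0,-24,0]},{"fingers":0.2,"travel":[39,23,78],"rot":[0,-32,0]},{"fingers":0.2,"travel":[39,23,78],"rot":[0,-32,0]},{"fingers":0.2,"travel":[39,23,78],"rot":[0,-32,0]},{"fingers":0.2,"travel":[39,23,78],"rot":[0,-32,0]},{"fingers":0.2,"travel":[39,23,78],"rot":[0,-32,0]}]'
python3 - <<'E'
from h import *
np.set_printoptions(precision=2,suppress=True)
c=cam("wrist");c=cam("wrist");B=c["P"];np.save("w12P.npy",B);cv2.imwrite("pics/w12.png",c["image"][...,::-1])
A=np.load("w11P.npy");print(proj(A,[541,272,117.2]),proj(A,[536,263,117]),proj(B,[541,272,117.2]),proj(B,[536,263,117]))
def show(f,P):
    a=cv2.imread(f)[...,2];u,v=proj(P,[541,272,117.2]).astype(int);x,y=proj(P,[536,263,117]).astype(int)
    print(f,"edge cols",x-14,x-8,"..; gauge cols",u-4)
    cols=[x-14,x-10]+list(range(x-4,x+4))+list(range(u-3,u+6))
    print(cols)
    for r in range(v-16,v+9): print(r," ".join("%3d"%k for k in a[r,cols]))
show("pics/w11.png",A);show("pics/w12.png",B)
E
```

```text
clock: 36.1
position: [468.2, 244.1, 223.9]
tcp_rot: [[-0.808, -0.304, 0.504], [-0.258, 0.953, 0.161], [-0.529, -0.0, -0.848]]
force: [1.5, -0.1, 0.5]
opening: 17.0
grasp_force: 0.0
[309.77 228.93] [302.56 221.49] [287.15 212.08] [278.27 205.78]
pics/w11.png edge cols 288 294 ..; gauge cols 305
[np.int64(288), np.int64(292), 298, 299, 300, 301, 302, 303, 304, 305, 306, 307, 308, 309, 310, 311, 312, 313, 314]
212 151 155 141 127 122 127 129 127 127 127 128 135 141 144 146 142 135 135 135
213 150 154 142 127 115 114 116 115 115 116 115 118 121 123 123 122 121 121 121
214 150 154 140 127 113 111 112 112 112 112 112 113 112 112 113 115 117 117 117
215 150 155 139 127 114 113 112 111 112 111 112 112 111 112 113 114 115 115 114
216 151 155 139 127 114 112 111 112 112 110 112 112 112 113 113 115 114 114 113
217 148 151 136 123 113 110 111 111 112 112 111 111 111 113 115 115 114 114 114
218 132 134 122 113 106 106 108 112 112 111 112 112 113 115 115 114 113 113 114
219  94  96  95  90  91  95 102 109 111 111 112 113 114 114 114 113 113 112 113
220  71  73  75  76  79  82  94 106 111 112 113 
[... 2777 characters left out ...]
 149 141 128 118 116 118 118 121 145 194 225 232 232 232 226
213 146 145 161 160 157 148 132 119 117 118 118 120 141 187 219 226 227 229 226
214 147 146 163 163 158 148 132 118 116 117 117 119 130 162 188 194 198 207 218
215 140 133 160 162 159 148 131 117 117 117 117 117 120 129 137 141 142 155 191
216 116 106 158 162 160 148 130 116 117 117 117 117 117 118 119 118 119 129 167
217  95  94 158 163 159 147 129 116 116 118 117 117 118 118 118 117 117 122 139
218  98 104 161 163 159 147 129 114 115 117 118 117 117 118 118 117 117 119 121
219 105 108 163 163 159 145 128 115 115 117 117 117 118 117 118 117 117 118 117
220 108 107 164 164 157 144 127 116 116 117 116 116 116 116 117 117 117 117 117
```

```bash
python3 - <<'E'
from h import *
np.set_printoptions(precision=2,suppress=True)
A=np.load("w11P.npy");B=np.load("w12P.npy")
def T(a,b):
    o=[(A,a),(B,b)];return least_squares(lambda X:np.concatenate([proj(P,X)-uv for P,uv in o]),[540,270,110.]).x
g=T((309.4,229),(286.7,212.1));print(g)
for a,b in((221.4,205.6),(220.8,204.7)): e=T((302.3,a),(278.5,b));print(e,g[2]-e[2])
c=cam("top");c2=cam("side")
for k in("push_plate","crank_hub","pliers_red_mid"): print(k,[(n,np.round(q["position"],1)) for n in("side","top") for q in arm.pinpoint(n,k)[:1]])
print(arm.sense()["clock"])
E
```

```text
[541.2  271.69 117.14]
[536.02 263.02 116.77] 0.3706586093910289
[535.63 262.9  116.19] 0.9533210962507752
push_plate [('side', array([243. , 223.6])), ('top', array([290.3, 266.3]))]
crank_hub [('side', array([275.1, 196.4])), ('top', array([278.4, 226.1]))]
pliers_red_mid [('side', array([310.6, 170.3])), ('top', array([187.1, 210.1]))]
36.6
```

```bash
python3 -c "
from plant import arm
print(arm.job_done())"
```

```text
the job is handed in; nothing more can be done
None
```

The job is handed in at about 37 s: the jack is at its stop, the table edge is wound to within about 1 mm of the gauge finger by my measurements, the crank is released, and the pliers, spanner, bottle and gauge are untouched as far as I saw, though the fingers once brushed the crank grip on an out-of-reach move and turned it about 19° clockwise, allowed for in the final setting.

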